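# Scrub the stuck barrel's bore

### The job

Take the long brush out of its red pot and put it into the mouth of the leaning engine barrel. Press the bristles lightly on the rusty lower side of the bore and, pressing all the while, scrub it with three full strokes: each time from near the mouth down until the brush's end touches the stuck piston (feel for it, its depth is unknown), then up until about half of the bristle head shows above the rim, with a moment's pause at either end. Be gentle, then set the brush back in its pot, handle up, without dropping it, and leave everything else on the bench where it is.

Things in the scene. Friction and masses are not known exactly. Their poses are not given: they have to be found in the camera images.
- barrel: finned aluminium engine barrel, fixed, its open bore leaning 0.4 rad from vertical roughly towards the robot. Origin: centre of the bore's mouth (rim), 160 mm above the bench. z: along the bore, out of the mouth. -x: to the lower side of the bore, the one with rusty streaks. Bore 72 mm in diameter, 130 mm long; outside with fins 112 mm
- cradle: blue steel cradle bolted to the bench that carries the barrel; origin under it on the bench, 30 mm beyond the mouth's centre; base 150 x 130 mm, nothing rises above the rim. A steel piston is stuck in the barrel's bore and closes it: its flat crown is 82 to 108 mm below the rim along the bore, different every time and not reported. It does not yield to gentle pushing
- pot: red steel brush pot fixed to the bench, open at the top; origin at the centre of its underside, on the bench. Outside 74 mm in diameter, on a 100 mm foot plate; inside 66 mm in diameter; inner floor 6 mm above the origin, rim 85 mm above it
- brush: loose long brush, 200 mm, about 0.28 kg, standing head down in the pot. This is the handle's frame: z along the brush towards the handle's end, origin on the axis at the bristle end (while the neck is straight). Round yellow handle 26 mm in diameter from z 136 to 200 mm; steel shank 8 mm thick from 60 to 117 mm; stiff black bristle head 40 mm in diameter from 0 to 60 mm, flat at its end
- brush_head: bristle head of the brush, origin at the centre of its flat end, z towards the handle. It hangs on a springy neck: the shank bends sideways in any direction about a point 125 mm from the bristle end (about 0.5 N per mm at the middle of the bristles, up to 0.35 rad), and the head gives lengthwise by 1.5 N per mm, up to 20 mm; both spring back
- brush_tip (a point): centre of the brush's flat bristle end
- brush_mid (a point): on the axis of the bristle head, halfway along it, 30 mm from its end
- brush_grip (a point): on the handle's axis, 168 mm from the bristle end: a good place for the TCP when gripping the handle along its length from its end
- wrench: loose open-ended wrench, 180 mm long, lying flat between pot and barrel; to be left where it is
- jar: loose amber jar, 52 mm across, 70 mm tall, origin at its foot; to be left where it is
- hammer: loose hammer lying behind, 260 mm long; to be left where it is
- spray: loose blue and yellow spray can, 62 mm across, 170 mm tall, origin at its foot; to be left where it is
- oil_bottle: loose grey oil bottle, 72 mm across, 190 mm tall, origin at its foot; to be left where it is
- oil_filter: loose white oil filter canister, 76 mm across, 85 mm tall, origin at its foot; to be left where it is
Things that resemble listed ones, but are neither listed nor needed, are in the scene too. Leave any turquoise look-alike of the pot alone.

How it is judged:
On the way, in this order (a step that is already met when the one before it is completed fails the run):
1. first stroke, going down: the bristles press on the lower side of the bore (over 1 N) with the brush end 50 to 75 mm below the rim (x of brush_mid in the frame of barrel below -0.006 m and contact force between brush_head and barrel above 1 N and z of brush_tip in the frame of barrel between -0.075 and -0.05 m), for 0.05 s.
2. first stroke, down: the brush end touches the piston (over 1 N), the head on the lower side of the bore (x of brush_mid in the frame of barrel below -0.006 m and contact force between brush_head and piston_c0 above 1 N), for 0.1 s.
3. first stroke, up: the brush end is 12 to 45 mm below the rim, the bristles pressing on the lower side (over 1 N) (x of brush_mid in the frame of barrel below -0.006 m and contact force between brush_head and barrel above 1 N and z of brush_tip in the frame of barrel between -0.045 and -0.012 m), for 0.1 s.
4. second stroke, going down: the bristles press on the lower side of the bore (over 1 N) with the brush end 50 to 75 mm below the rim (all of step 1), for 0.05 s.
5. second stroke, down: the brush end touches the piston (over 1 N), the head on the lower side of the bore (all of step 2), for 0.1 s.
6. second stroke, up: the brush end is 12 to 45 mm below the rim, the bristles pressing on the lower side (over 1 N) (all of step 3), for 0.1 s.
7. third stroke, going down: the bristles press on the lower side of the bore (over 1 N) with the brush end 50 to 75 mm below the rim (all of step 4), for 0.05 s.
8. third stroke, down: the brush end touches the piston (over 1 N), the head on the lower side of the bore (all of step 5), for 0.1 s.
9. third stroke, up: the brush end is 12 to 45 mm below the rim, the bristles pressing on the lower side (over 1 N) (all of step 6), for 0.1 s.
At the end, for the whole second after the job is handed in: The brush stands or leans at rest in its pot, bristle end within 14 mm of the pot's floor and 30 mm of its axis, handle up within 0.4 rad of vertical (z of brush_tip in the frame of pot below 0.02 m and horizontal distance between brush_tip and pot below 0.03 m and angle between brush's own z axis and vertical below 0.4 rad and height (world z) of brush below 0.05 m and linear speed of brush below 0.05 m/s); the robot touches nothing.
It fails at once if another loose thing on the bench (wrench, jar, hammer, spray can, oil bottle, oil filter) is moved by more than 30 mm (distance of any of wrench, jar, hammer, spray, oil_bottle, oil_filter from where it was at the start of the episode above 0.03 m).
It fails at once if the brush is forced against the barrel or the piston (over 40 N) (contact force between brush and barrel above 40 N or contact force between brush and piston_c0 above 40 N).
It fails at once if the brush is dropped or rammed into the pot (over 40 N) (contact force between brush and pot above 40 N).
It also fails if it takes over 72 s, if anything falls off the work surface, if the arm or the gripper's body presses on something with over 40 N, if the wrist force passes 120 N, or if a joint passes its speed limit or range.

### The arm

A 6-joint arm with a two-finger parallel gripper is mounted at the origin on the work surface. World frame = base frame: x ahead of the robot, y to its left, z up, the work surface at z = 0. Lengths are in m, angles in rad, forces in N, time in s.
With the tool pointing down it reaches from about 0.375 to 0.975 m from the base axis. Payload 3.8 kg.
Tool frame: the origin (TCP) lies between the finger pads, 19 mm behind the fingertips; this is the grasp point; z points along the fingers, y is the line along which they close (so a half turn about z gives the same grasp; the last joint's range is limited). The gripper opens to 85 mm and grips with 20 to 120 N. Pads are 22 mm wide; open, the fingers measure 114 mm over their backs; the gripper's body (76 mm by 85 mm) begins 54 mm behind the grasp point. The pads swing forward as they close: fully open they stand 13 mm farther back than shut.
Start: joints at [1.098, 0.264, 1.604, -0, 1.274, -0.037], TCP at [0.285, 0.612, 0.25] pointing down, gripper open.
Joint ranges: [-2.63, 2.63], [-0.94, 2.18], [0.31, 2.57], [-1.31, 4.45], [0, 2.66], [-2.55, 2.55]. Speed limits (rad/s): [2.57, 2.57, 3.14, 3.14, 3.14, 3.14].

### API

Orientations are given as a rotation vector (axis times angle).
In Python, from workcell import * gives the robot as it stands. The module is installed in compiled form; this text tells all that it offers.
- The arm moves only by the tool apply_moves, never from a script. Its arguments are lists of equal length, an entry for each row: "fingers": the opening, from 0 (shut) to 1 (fully open); "travel": the shift along the tool's x, y, z normalised to -1 to 1, where 1 is 0.05 m, a list of three; "rotation": the turn, a rotation vector about the tool's x, y, z normalised to -1 to 1, where 1 is 6 degrees, a list of three. In form: {"fingers": [fingers, ...], "travel": [[dx, dy, dz], ...], "rotation": [[ax, ay, az], ...]}. A call has 1 to 12 rows; each row shifts and turns the commanded pose from where the row before left it, along the tool's axes as they then stand; what a row does not reach is not made up. A row lasts 1/10 s, in which the tool goes at most 50 mm and 8.59 degrees, less where a joint would pass 70% of its speed; a pose out of reach is approached as far as the arm can. A call with a number of a shift or a turn outside -1 to 1 is refused whole. A call with a gripper value outside its range is refused whole. The fingers move at their own pace and stop on an object; "newtons" is the grip in N (left out, the last holds). Time passes only in rows, so rows that do not move let the fingers close. It gives the time, the measured TCP pose, the force, the opening and the grip force at its end, in the units of the state.
- read_state(): the state, without advancing time (a new reading comes with each control period).
- read_camera(name): name is "scene" or "top" or "wrist"; returns a dict with "image" (420x560x3 uint8, red, green, blue), "fx", "fy", "cx", "cy" (pixels), "extrinsics" (4x4, takes a point from world to camera coordinates). Camera axes: x right, y down, z forward; pixel columns grow to the right and rows downward; lengths in m; the calibration is good to about 2 mm. A picture is of the moment at which its call begins. There is no depth.
- finish_job(): hands the job in; it is judged then, once.
Trained networks look in the newest picture that a camera, given by its name, has taken for a name from the list of things; names that differ only in an ending like _2 or _b are one class to them, and where a whole thing is asked for, a point or a joint stands for the part that bears it (a point fixed in the world has none). Each returns a list of dicts, best first, with "p" (0 to 1); they miss things now and then, are a little off and sometimes report something else, mostly with a low value. They report only what shows in the picture. A call takes as long as a camera call. They do not tell look-alikes from the thing itself.
- regions_of(camera, name): "mask" (420x560 bool, what is visible of it) and "bbox" ([left, top, width, height] in pixels, round what is visible of it).
- tip_of(camera, name): "location" ([column, row] in pixels: a listed point, or the origin of a listed thing).
The state is a dict: "time": time; "q": joint angles; "joint_vel": joint speeds; "joint_torque": joint torques, N m; "tool_pos": TCP position; "tcp_rot": TCP orientation; "wrist_force": force on the tool from outside, world axes, zero at the start; "torque": the same for the moment, N m; "width": opening from 0.0 (shut) to 1.0 (fully open); "grip_force": force on a finger pad.
Only numpy, scipy, OpenCV 4.12 (cv2) and the standard library are available. Lean on these libraries where they do the work, as an engineer would, in place of code of your own. Each camera call takes 0.05 s, during which the arm holds its last target. There are 200 camera calls.

## Working session

There is one attempt and no reset: what is moved stays moved. The work goes in short steps, Python scripts to look and compute and a tool call to move; the robot and the scene stay as the last step left them, time stands still between calls to the robot, and variables do not carry over. Pictures are saved under pics/ and viewed, at most 10 in all, crops included, and the job is handed in when it is done.

Besides the shell and the picture viewer there is one more tool, called in YAML: its name, and indented under it one key for each argument. apply_moves: Moves the arm, as the interface text tells. Scaled input: -1 to 1 covers 0.05 m each way for a shift and 6 degrees each way for a turn. Its arguments: {"type":"object","properties":{"fingers":{"type":"array","items":{"type":"number"}},"travel":{"type":"array","items":{"type":"array","items":{"type":"number"}}},"rotation":{"type":"array","items":{"type":"array","items":{"type":"number"}}},"newtons":{"type":"number"}},"required":["fingers","travel","rotation"]}

```bash
mkdir -p pics; cat > h.py <<'E'
from workcell import *
import numpy as np, cv2
from scipy.spatial.transform import Rotation as R
def tri(obs):
    # obs: list of (cam dict, (u,v)) -> least squares point
    A=[];b=[]
    for c,(u,v) in obs:
        E=np.array(c["extrinsics"]);
        K=np.array([[c["fx"],0,c["cx"]],[0,c["fy"],c["cy"]],[0,0,1]])
        P=K@E[:3]
        for r in (u*P[2]-P[0], v*P[2]-P[1]):
            r=r/np.linalg.norm(r[:3]);A.append(r[:3]);b.append(-r[3])
    x,res,_,_=np.linalg.lstsq(np.array(A),np.array(b),rcond=None)
    return x,res
def ray(c,uv,z):
    E=np.array(c["extrinsics"]);Rm=E[:3,:3];o=-Rm.T@E[:3,3]
    d=Rm.T@np.array([(uv[0]-c["cx"])/c["fx"],(uv[1]-c["cy"])/c["fy"],1])
    return o+d*(z-o[2])/d[2]
def proj(c,p):
    E=np.array(c["extrinsics"]);q=E[:3,:3]@np.array(p)+E[:3,3]
    return np.array([c["fx"]*q[0]/q[2]+c["cx"],c["fy"]*q[1]/q[2]+c["cy"]])
E
cat > a.py <<'E'
from h import *
np.set_printoptions(precision=4,suppress=True)
s=read_state();print(s["time"],s["tool_pos"],s["tcp_rot"],s["wrist_force"])
ims={}
for n in ("scene","top"):
    c=read_camera(n);ims[n]=c
    cv2.imwrite(f"pics/{n}0.png",c["image"][:,:,::-1])
    E=np.array(c["extrinsics"]);print(n,c["fx"],"pos",-E[:3,:3].T@E[:3,3],"z",E[2,:3])
    for t in ("barrel","cradle","pot","brush","brush_tip","brush_grip","brush_mid","wrench","jar"):
        print(n,t,[(round(d["p"],2),np.round(d["location"],1).tolist()) for d in tip_of(n,t)][:3], [d["bbox"] for d in regions_of(n,t)][:2] if t in("brush","pot","barrel") else "")
E
python3 a.py
```

```text
0.0 [0.2846 0.6113 0.2487] [-0.679  -3.0668  0.0034] [0.0457 0.0702 0.5154]
scene 411.19737468247695 pos [ 1.2391 -0.5075  0.7934] z [-0.6195  0.452  -0.6418]
scene barrel [(0.67, [356.7, 176.2])] [[335.6, 170.6, 44.9, 58.6], [238.4, 212.7, 16.2, 48.3]]
scene cradle [(0.95, [360.3, 227.2])] 
scene pot [(0.86, [225.2, 240.3]), (0.76, [269.6, 323.9]), (0.63, [250.0, 275.9])] [[209.0, 207.8, 32.8, 47.1], [249.2, 285.4, 43.2, 55.7]]
scene brush [(0.82, [247.9, 274.3])] [[237.6, 215.2, 18.5, 46.9]]
scene brush_tip [(0.42, [246.3, 273.1])] 
scene brush_grip [(0.9, [245.5, 225.2]), (0.43, [362.6, 230.0])] 
scene brush_mid [(0.4, [248.8, 268.4]), (0.37, [359.9, 228.8])] 
scene wrench [(0.68, [261.0, 214.5])] 
scene jar [(0.69, [302.1, 254.6]), (0.27, [261.1, 216.0])] 
top 460.4401363513858 pos [ 0.4095 -0.0388  1.283 ] z [ 0.1814  0.0088 -0.9834]
top barrel [(0.57, [198.3, 208.5]), (0.33, [334.6, 216.8])] [[176.3, 182.9, 49.8, 45.7]]
top cradle [(0.69, [210.9, 212.8])] 
top pot [(0.81, [341.5, 170.4]), (0.75, [330.4, 219.2]), (0.57, [324.4, 278.0])] [[327.7, 149.0, 32.8, 36.9], [311.3, 258.1, 32.7, 36.5]]
top brush [(0.58, [334.0, 218.0])] [[330.2, 199.5, 16.4, 28.8]]
top brush_tip [(0.7, [334.7, 218.3]), (0.38, [442.4, 299.1])] 
top brush_grip [(0.67, [335.7, 218.1]), (0.56, [339.0, 206.9])] 
top brush_mid [(0.67, [335.7, 217.0])] 
top wrench [(0.96, [277.4, 285.5])] 
top jar [(0.45, [334.5, 216.4])]
```

```bash
python3 - <<'E'
import cv2,numpy as np
a=cv2.imread("pics/scene0.png")[140:360,180:440];b=cv2.imread("pics/top0.png")[120:330,130:390]
a=cv2.resize(a,(520,440),interpolation=cv2.INTER_CUBIC)
b=cv2.resize(b,None,fx=3,fy=2.85,interpolation=cv2.INTER_CUBIC)
cv2.imwrite("pics/top0c.png",b)
E
```

```text
(no output)
```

View pics/scene0.png

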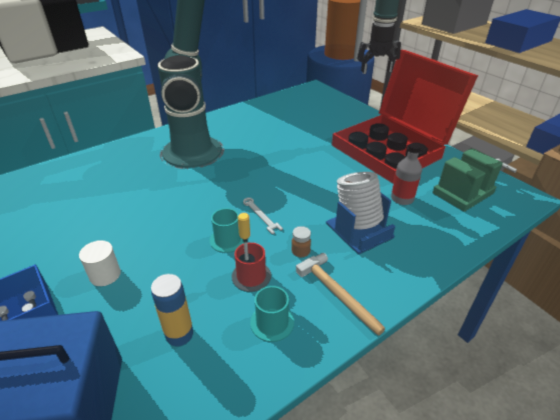

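View pics/top0c.png

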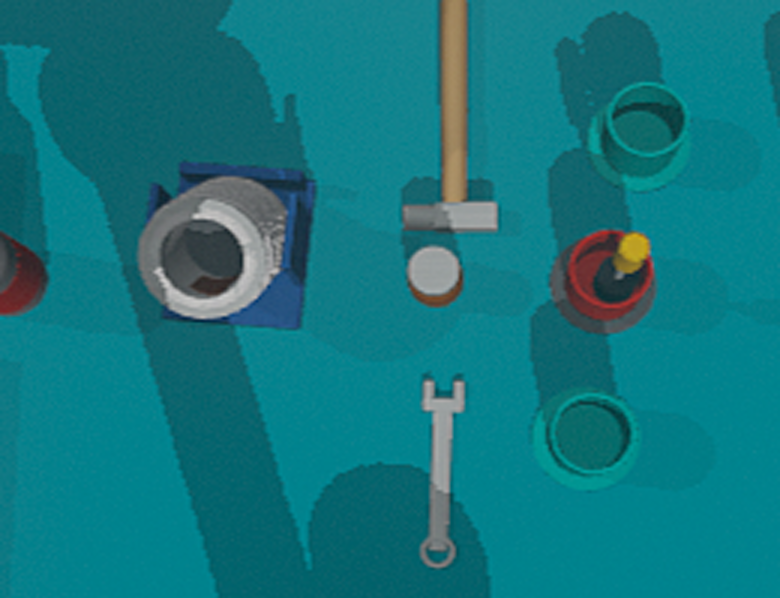

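The red pot with the brush is at scene (250,265) / top (333,216). The turquoise look-alikes are at scene (225,230) and (272,312). Only the red one matches the description and holds the yellow-handled brush, and the enlarged top crop confirms it. The barrel mouth is at top about (197,209), with its rust on the near-right lower side. The jar and wrench lie between the two.

```bash
cat > b.py <<'E'
from h import *
np.set_printoptions(precision=4,suppress=True)
C={n:read_camera(n) for n in("scene","top")}
X={}
for n,c in C.items():
    im=c["image"]; hsv=cv2.cvtColor(im,cv2.COLOR_RGB2HSV)
    y=cv2.inRange(hsv,(18,120,120),(35,255,255)); 
    roi=(235,205,255,250) if n=="scene" else (325,195,352,225)
    m=np.zeros_like(y);m[roi[1]:roi[3],roi[0]:roi[2]]=y[roi[1]:roi[3],roi[0]:roi[2]]
    v,u=np.nonzero(m);print(n,"yellow",len(u),u.min(),u.max(),v.min(),v.max(),"mean",u.mean(),v.mean())
    X[n]=(u,v)
    r=cv2.inRange(hsv,(0,110,50),(9,255,255))|cv2.inRange(hsv,(170,110,50),(180,255,255))
    roi=(225,235,275,295) if n=="scene" else (315,190,352,240)
    m=np.zeros_like(y);m[roi[1]:roi[3],roi[0]:roi[2]]=r[roi[1]:roi[3],roi[0]:roi[2]]
    v,u=np.nonzero(m);print(n,"red",len(u),u.min(),u.max(),v.min(),v.max())
    # fit pot pose: project rim circle outlines -> optimise xy with silhouette (rim z .085 r .037, base hull)
    from scipy.optimize import minimize
    a=np.linspace(0,2*np.pi,60)
    cnts,_=cv2.findContours(m,cv2.RETR_EXTERNAL,cv2.CHAIN_APPROX_NONE)
    hull=cv2.convexHull(np.vstack(cnts));M=np.zeros_like(m);cv2.fillConvexPoly(M,hull,1)
    cv2.imwrite(f"pics/mask_{n}.png",M*255)
    def cost(p):
        pts=[proj(c,(p[0]+.037*np.cos(t),p[1]+.037*np.sin(t),z)) for z in(.085,.004) for t in a]
        h=cv2.convexHull((np.array(pts)*16).astype(np.int32));K=np.zeros_like(M);cv2.fillConvexPoly(K,h,1,8,4)
        return (K!=M).sum()
    p0=ray(c,(u.mean(),v.mean()),.05)[:2]
    best=min(((cost(p0+np.array([i,j])*.001),i,j) for i in range(-14,15,1) for j in range(-14,15,1)))
    print(n,"pot xy",p0+np.array(best[1:])*.001,best[0])
# handle
print("tip_of grip tri",tri([(C[n],next(d["location"] for d in tip_of(n,"brush_grip"))) for n in C]))
print("handle mean",tri([(C[n],(X[n][0].mean(),X[n][1].mean())) for n in C]))
print("barrel tri",tri([(C["scene"],(356.7,176.2)),(C["top"],(198.3,208.5))]))
print("top barrel@.16",ray(C["top"],(198.3,208.5),.16),"cradle",ray(C["top"],(210.9,212.8),0),ray(C["scene"],(360.3,227.2),0))
for t in("jar","hammer","spray","oil_filter","oil_bottle","wrench"):
    for n in C:
        d=tip_of(n,t)
        if d: print(t,n,d[0]["p"],ray(C[n],d[0]["location"],0))
w=read_camera("wrist");cv2.imwrite("pics/w0.png",w["image"][:,:,::-1]);E=np.array(w["extrinsics"])
print("wrist pos",-E[:3,:3].T@E[:3,3],w["fx"],E[:3,:3]); print(R.from_rotvec(read_state()["tcp_rot"]).as_matrix())
E
python3 b.py
```

```text
scene yellow 226 239 248 213 238 mean 243.69026548672565 225.23451327433628
scene red 932 235 264 243 285
scene pot xy [ 0.6314 -0.1533] 120
top yellow 105 336 345 202 215 mean 340.42857142857144 208.0857142857143
top red 337 319 347 201 231
top pot xy [ 0.6358 -0.1529] 80
tip_of grip tri (array([ 0.6324, -0.1638,  0.1847]), array([0.]))
handle mean (array([ 0.6321, -0.1638,  0.1755]), array([0.]))
barrel tri (array([0.6361, 0.1865, 0.1683]), array([0.]))
top barrel@.16 [0.6391 0.1899 0.16  ] cradle [0.6589 0.1862 0.    ] [0.664  0.1987 0.    ]
jar scene 0.83 [0.6465 0.0036 0.    ]
jar top 0.55 [0.6366 0.0043 0.    ]
hammer scene 0.97 [ 0.8182 -0.0066  0.    ]
hammer top 0.58 [ 0.8237 -0.0076  0.    ]
spray scene 0.82 [ 0.6697 -0.3761  0.    ]
spray top 0.57 [ 0.6898 -0.3746  0.    ]
oil_filter scene 0.82 [ 0.4133 -0.4518  0.    ]
oil_filter top 0.58 [ 0.4137 -0.4605  0.    ]
oil_bottle scene 0.7 [0.6477 0.3851 0.    ]
oil_bottle top 0.98 [0.6446 0.4019 0.    ]
wrench scene 0.54 [0.4393 0.0029 0.    ]
wrench top 0.82 [ 0.458  -0.0052  0.    ]
wrist pos [0.2115 0.6477 0.3733] 374.70100197195046 [[ 0.4217  0.9067  0.0002]
 [ 0.8601 -0.4001  0.3164]
 [ 0.287  -0.1333 -0.9486]]
[[-0.9065  0.4221  0.    ]
 [ 0.4221  0.9065  0.    ]
 [-0.      0.     -1.    ]]
```

```bash
cat >> h.py <<'E'
import sys
def plan(pos,Rt,n,maxd=.045,f=1.0,start=None):
    """print n rows from current pose to pos / rotation matrix Rt, straight line, slerp"""
    s=read_state(); p=np.array(s["tool_pos"]);M=R.from_rotvec(s["tcp_rot"])
    if start: p,M=np.array(start[0]),start[1]
    T=R.from_matrix(Rt); p0,M0=p.copy(),M; rv=(M0.inv()*T).as_rotvec()
    tr=[];ro=[]
    for k in range(1,n+1):
        g=p0+(np.array(pos)-p0)*k/n; G=M0*R.from_rotvec(rv*k/n)
        t=np.round(M.inv().apply(g-p)/.05,2); a=np.round((M.inv()*G).as_rotvec()/np.radians(6),2)
        p=p+M.apply(t*.05); M=M*R.from_rotvec(a*np.radians(6)); tr.append(t.tolist());ro.append(a.tolist())
    print("fingers",[f]*n);print("travel",str(tr).replace(" ",""));print("rotation",str(ro).replace(" ",""))
    return p,M
def down(az):  # tool pointing down, tool y at azimuth az
    y=np.array([np.cos(az),np.sin(az),0]);z=np.array([0,0,-1.]);return np.column_stack([np.cross(y,z),y,z])
def axes(z,yhint):
    z=np.array(z)/np.linalg.norm(z);y=np.array(yhint)-np.dot(yhint,z)*z;y/=np.linalg.norm(y);return np.column_stack([np.cross(y,z),y,z])
E
python3 -c "
from h import *
plan((.59,.19,.34),down(0),12)"
```

```text
fingers [1.0, 1.0, 1.0, 1.0, 1.0, 1.0, 1.0, 1.0, 1.0, 1.0, 1.0, 1.0]
travel [[-0.76,-0.42,-0.15],[-0.79,-0.35,-0.15],[-0.83,-0.27,-0.15],[-0.84,-0.2,-0.15],[-0.86,-0.11,-0.15],[-0.87,-0.03,-0.15],[-0.87,0.05,-0.15],[-0.85,0.13,-0.15],[-0.85,0.21,-0.15],[-0.81,0.29,-0.15],[-0.79,0.37,-0.15],[-0.75,0.44,-0.15]]
rotation [[0.0,-0.0,0.9],[0.0,-0.0,0.91],[0.0,-0.0,0.9],[0.0,-0.0,0.9],[0.0,-0.0,0.91],[0.0,-0.0,0.9],[0.0,-0.0,0.9],[0.0,-0.0,0.91],[0.0,-0.0,0.9],[0.0,-0.0,0.9],[0.0,-0.0,0.91],[0.0,-0.0,0.9]]
```

apply_moves:
  fingers: [1, 1, 1, 1, 1, 1, 1, 1, 1, 1, 1, 1]
  travel:
    - [-0.76, -0.42, -0.15]
    - [-0.79, -0.35, -0.15]
    - [-0.83, -0.27, -0.15]
    - [-0.84, -0.2, -0.15]
    - [-0.86, -0.11, -0.15]
    - [-0.87, -0.03, -0.15]
    - [-0.87, 0.05, -0.15]
    - [-0.85, 0.13, -0.15]
    - [-0.85, 0.21, -0.15]
    - [-0.81, 0.29, -0.15]
    - [-0.79, 0.37, -0.15]
    - [-0.75, 0.44, -0.15]
  rotation:
    - [0, 0, 0.9]
    - [0, 0, 0.91]
    - [0, 0, 0.9]
    - [0, 0, 0.9]
    - [0, 0, 0.91]
    - [0, 0, 0.9]
    - [0, 0, 0.9]
    - [0, 0, 0.91]
    - [0, 0, 0.9]
    - [0, 0, 0.9]
    - [0, 0, 0.91]
    - [0, 0, 0.9]

```text
time: 3.35
tool_pos: [0.5908, 0.1882, 0.3405]
tcp_rot: [2.226, 2.217, 0.001]
wrist_force: [0.9, 0.5, -0.5]
width: 0.998
grip_force: 0.0
```

```bash
cat > c.py <<'E'
from h import *
s=read_state();print(s["time"],s["tool_pos"],s["tcp_rot"],s["q"],s["wrist_force"])
import pickle
C={n:read_camera(n) for n in("wrist","scene","top")}
pickle.dump(C,open("barrel.pkl","wb"))
for n,c in C.items(): print(n,[(t,d["p"],d["location"]) for t in("barrel","cradle") for d in tip_of(n,t)[:1]])
cv2.imwrite("pics/w1.png",C["wrist"]["image"][:,:,::-1])
E
python3 c.py
```

```text
3.35 [0.59076956 0.18820913 0.34053454] [2.22585944e+00 2.21670069e+00 8.30254401e-04] [2.68210636e-01 1.18331917e-01 1.61084848e+00 6.85379480e-05
 1.41184315e+00 2.72322987e-01] [ 0.9491921   0.45933687 -0.45904835]
wrist [('barrel', 0.86, [329.9, 178.1]), ('cradle', 0.61, [340.1, 147.3])]
scene [('barrel', 0.56, [355.8, 178.7]), ('cradle', 0.9, [359.5, 224.0])]
top [('barrel', 0.75, [196.6, 208.6]), ('cradle', 0.96, [206.3, 212.6])]
```

View pics/w1.png

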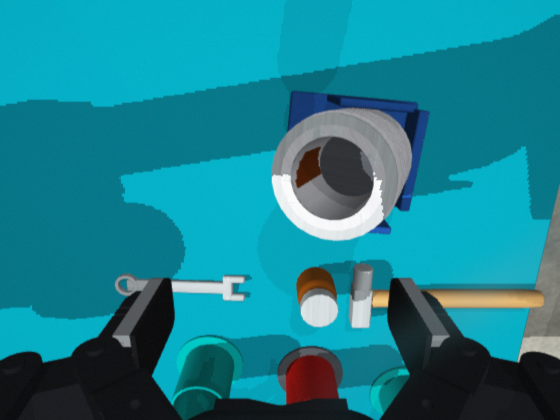

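The wrist view shows the barrel mouth centred near (333,176), with the rust on the left, robot-facing side. The cradle shows up and to the right behind it, around (360,160). The red pot is at (310,380).

```bash
cat > d.py <<'E'
from h import *
import pickle
from scipy.optimize import least_squares
C=pickle.load(open("barrel.pkl","rb"))
roi={"wrist":(262,95,410,250),"top":(170,175,232,232)}
dt={}
for n,r in roi.items():
    g=cv2.cvtColor(C[n]["image"],cv2.COLOR_RGB2GRAY);k=4
    g=cv2.resize(g[r[1]:r[3],r[0]:r[2]],None,fx=k,fy=k,interpolation=cv2.INTER_CUBIC)
    e=cv2.Canny(cv2.GaussianBlur(g,(0,0),4),15,40)
    dt[n]=(cv2.distanceTransform(255-e,cv2.DIST_L2,5)/k,k,r); cv2.imwrite(f"pics/e_{n}.png",e)
a=np.linspace(0,2*np.pi,120,endpoint=False)
def frame(p):
    ph=p[3];ax=np.array([np.sin(.4)*np.cos(ph),np.sin(.4)*np.sin(ph),np.cos(.4)])
    h=np.array([np.cos(ph),np.sin(ph),0]);xb=-(h-h@ax*ax);xb/=np.linalg.norm(xb);return np.column_stack([xb,np.cross(ax,xb),ax])
def res(p,views,full=False):
    F=frame(p);out=[]
    for n in views:
        D,k,r=dt[n]
        for rad in (.036,p[4]):
            for t in a:
                u=proj(C[n],p[:3]+F@np.array([rad*np.cos(t),rad*np.sin(t),0]))
                x=np.array([(u[0]-r[0]+.5)*k-.5,(u[1]-r[1]+.5)*k-.5]);
                out.append(min(float(cv2.getRectSubPix(D,(1,1),tuple(x.astype(np.float32)))[0,0]),3))
    return np.array(out)
for views in (["wrist"],["wrist","top"]):
    best=None
    for ph in np.radians([150,165,180,195,210]):
        for dz in (0,):
            r=least_squares(res,[.636,.188,.16+dz,ph,.053],args=(views,),diff_step=1e-3,x_scale=[.005,.005,.005,.1,.005],loss="soft_l1")
            if best is None or r.cost<best.cost: best=r
    print(views,np.round(best.x,4),np.degrees(best.x[3]),best.cost,np.mean(best.fun),np.median(best.fun))
print([ (n,proj(C[n],best.x[:3])) for n in C])
im=C["wrist"]["image"][:,:,::-1].copy();F=frame(best.x)
for rad in(.036,best.x[4]):
    for dep in (0,-.08) if rad==.036 else (0,):
        pts=np.array([proj(C["wrist"],best.x[:3]+F@np.array([rad*np.cos(t),rad*np.sin(t),dep])) for t in a])
        cv2.polylines(im,[np.round(pts*16).astype(np.int32)],True,(0,255,0),1,cv2.LINE_AA,4)
cv2.imwrite("pics/ov.png",cv2.resize(im[80:260,220:460],None,fx=3,fy=3))
E
python3 d.py
```

```text
['wrist'] [0.6328 0.1926 0.157  3.1383 0.055 ] 179.80883473301128 128.3521055255833 0.895130034648658 0.27534450590610504
['wrist', 'top'] [0.6332 0.1928 0.1559 2.9741 0.0548] 170.40137167985608 302.9741829563724 1.0818526135466526 0.5799135267734528
[('wrist', array([330.09485516, 178.50922359])), ('scene', array([357.85415136, 178.55259582])), ('top', array([197.37288035, 211.1591116 ]))]
```

View pics/ov.png

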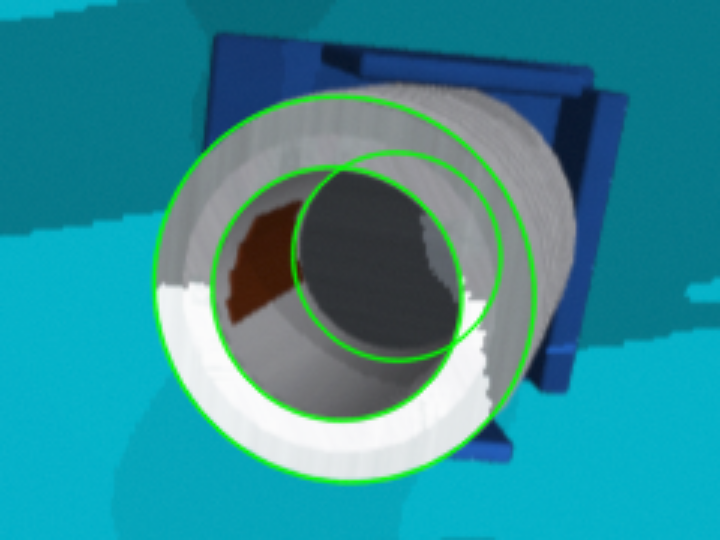

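The rim fit is on target. I'll refine the azimuth from the visible crown edge and head to the pot.

apply_moves:
  fingers: [1, 1, 1, 1, 1, 1, 1]
  travel:
    - [-0.76, 0.03, 0]
    - [-0.76, 0.03, 0]
    - [-0.76, 0.03, 0]
    - [-0.76, 0.03, 0]
    - [-0.76, 0.03, 0]
    - [-0.76, 0.03, 0]
    - [-0.76, 0.03, 0]
  rotation:
    - [0, 0, 0]
    - [0, 0, 0]
    - [0, 0, 0]
    - [0, 0, 0]
    - [0, 0, 0]
    - [0, 0, 0]
    - [0, 0, 0]

```text
time: 4.5
tool_pos: [0.6001, -0.0764, 0.34]
tcp_rot: [2.219, 2.224, 0.0]
wrist_force: [0.7, -0.2, 0.2]
width: 0.998
grip_force: 0.0
```

```bash
cat > e.py <<'E'
from h import *
import pickle
exec(open("d.py").read().split("for views in")[0].split("roi=")[0]); 
from scipy.optimize import least_squares
exec("def frame"+open("d.py").read().split("def frame")[1].split("def res")[0])
c=C["wrist"];pts=np.array([(300,250),(307,285),(318,310),(345,338),(380,348)])/3+[220,80]
cen=np.array([.633,.1927,.1565])
def r(p):
    F=frame([0,0,0,p[0]]);a=np.linspace(0,2*np.pi,360)
    q=np.array([proj(c,cen+F@np.array([.036*np.cos(t),.036*np.sin(t),-p[1]])) for t in a])
    return np.array([np.min(np.linalg.norm(q-x,axis=1)) for x in pts])
for D in (.082,.09,.1,.108):
    o=least_squares(lambda x:r([x[0],D]),[3.05],diff_step=1e-3);print(D,np.degrees(o.x),np.sqrt(np.mean(o.fun**2)))
import pickle
s=read_state();print(s["tool_pos"],s["tcp_rot"])
w=read_camera("wrist");pickle.dump(w,open("w2.pkl","wb"));cv2.imwrite("pics/w2.png",w["image"][:,:,::-1])
plan((.645,-.150,.335),down(-.0),4)
E
python3 e.py
```

```text
0.082 [176.05372099] 1.1296734770633008
0.09 [171.0616356] 0.5517751244455462
0.1 [166.04508136] 1.2164445954792729
0.108 [162.43255633] 1.9478609112621852
[ 0.60013813 -0.0763665   0.34002531] [2.21916002e+00 2.22363487e+00 3.13855375e-04]
fingers [1.0, 1.0, 1.0, 1.0]
travel [[-0.34,0.22,0.03],[-0.34,0.23,0.02],[-0.34,0.22,0.03],[-0.34,0.23,0.02]]
rotation [[-0.0,0.01,-0.0],[-0.0,0.01,-0.01],[-0.0,0.02,0.0],[-0.0,0.01,-0.0]]
```

apply_moves:
  fingers: [1, 1, 1, 1]
  travel:
    - [-0.34, 0.22, 0.03]
    - [-0.34, 0.23, 0.02]
    - [-0.34, 0.22, 0.03]
    - [-0.34, 0.23, 0.02]
  rotation:
    - [0, 0, 0]
    - [0, 0, 0]
    - [0, 0, 0]
    - [0, 0, 0]

```text
time: 4.95
tool_pos: [0.6467, -0.1446, 0.3345]
tcp_rot: [-2.22, -2.223, 0.0]
wrist_force: [-0.5, 1.0, -0.6]
width: 0.998
grip_force: 0.0
```

```bash
cat > f.py <<'E'
from h import *
import pickle
s=read_state();print(s["tool_pos"],s["tcp_rot"])
w3=read_camera("wrist");C={"w2":pickle.load(open("w2.pkl","rb")),"w3":w3,"scene":read_camera("scene"),"top":read_camera("top")}
pickle.dump(C,open("pot.pkl","wb"))
ims=[]
for n in("w2","w3"):
    hsv=cv2.cvtColor(C[n]["image"],cv2.COLOR_RGB2HSV);y=cv2.inRange(hsv,(20,120,110),(34,255,255))
    k,l,st,ce=cv2.connectedComponentsWithStats(y);print(n,[(st[i].tolist(),ce[i].round(1).tolist()) for i in range(1,k) if st[i][4]>60])
    ims.append(cv2.resize(C[n]["image"][:,:,::-1],(400,300),interpolation=cv2.INTER_AREA))
for t in("pot","brush_grip","brush"): print(t,[(d["p"],d["location"]) for d in tip_of("wrist",t)[:2]])
cv2.imwrite("pics/w23.png",np.hstack(ims))
E
python3 f.py
```

```text
[ 0.64670027 -0.14461842  0.33445404] [-2.21985052e+00 -2.22266074e+00  1.58813435e-04]
w2 [([300, 257, 34, 57, 1491], [315.7, 285.5]), ([318, 350, 55, 57, 1999], [341.7, 375.7])]
w3 [([346, 29, 41, 6, 142], [366.0, 31.7]), ([242, 188, 35, 51, 1429], [260.3, 213.7]), ([285, 309, 55, 65, 2224], [308.1, 336.4])]
pot [(0.94, [147.6, 142.7]), (0.8, [269.6, 160.2])]
brush_grip [(0.91, [260.5, 214.9])]
brush [(0.7, [266.6, 163.6])]
```

View pics/w23.png

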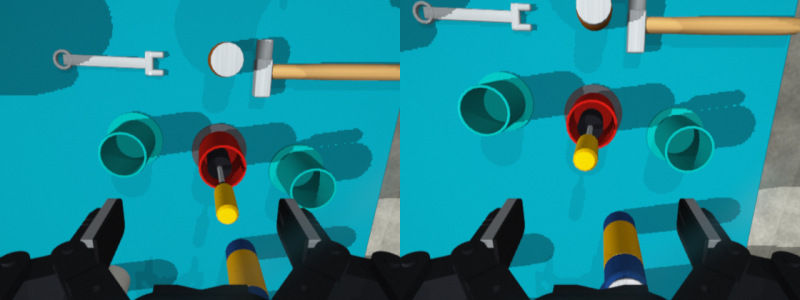

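Both wrist views show the brush leaning in the red pot. In the second full-size view the handle is at about (260,214) and the pot mouth at about (268,168). I'll fit the handle cylinder and the pot silhouette over all views.

```bash
cat > fitb.py <<'E'
from h import *
from scipy.optimize import minimize
a=np.linspace(0,2*np.pi,40,endpoint=False);k=4
def circ(c,r,ax):
    e1=np.cross(ax,[1,0,0]);e1/=np.linalg.norm(e1);e2=np.cross(ax,e1);return [c+r*(np.cos(t)*e1+np.sin(t)*e2) for t in a]
def hullmask(cam,pts,roi):
    q=np.array([proj(cam,p) for p in pts]);q=(q-[roi[0]-.5,roi[1]-.5])*k-.5
    M=np.zeros(((roi[3]-roi[1])*k,(roi[2]-roi[0])*k),np.uint8);cv2.fillConvexPoly(M,cv2.convexHull(np.round(q*16).astype(np.int32)),1,8,4);return M
def ax_of(p): d=np.array([p[3],p[4],1.]);return d/np.linalg.norm(d)
def handle(p): d=ax_of(p);return circ(p[:3]-.032*d,.013,d)+circ(p[:3]+.029*d,.013,d)+circ(p[:3]+.032*d,.010,d)
def fit(C,lo,hi,guess,pts,pad=12,step=(.004,.004,.006,.05,.05)):
    obs=[]
    for n,c in C.items():
        u=proj(c,guess[:3]);q=np.array([proj(c,x) for x in pts(np.array(guess))])
        roi=[int(q[:,0].min()-pad),int(q[:,1].min()-pad),int(q[:,0].max()+pad),int(q[:,1].max()+pad)]
        roi=[max(0,roi[0]),max(0,roi[1]),min(560,roi[2]),min(420,roi[3])]
        hsv=cv2.cvtColor(c["image"],cv2.COLOR_RGB2HSV);m=0
        for l,h in zip(lo,hi): m=m|cv2.inRange(hsv,l,h)
        m=(m[roi[1]:roi[3],roi[0]:roi[2]]>0).astype(np.float32)
        _,l,st,_=cv2.connectedComponentsWithStats((m>0).astype(np.uint8));m=(l==1+np.argmax(st[1:,4])).astype(np.float32)
        m=cv2.resize(m,None,fx=k,fy=k,interpolation=cv2.INTER_LINEAR);obs.append((c,roi,m))
    def cost(p): return sum(np.abs(hullmask(c,pts(p),r)-m).sum()/m.sum() for c,r,m in obs)
    sx=[np.array(guess)]
    for i in range(len(guess)): g=np.array(guess,float);g[i]+=step[i];sx.append(g)
    o=minimize(cost,guess,method="Nelder-Mead",options=dict(initial_simplex=sx,maxiter=400,xatol=1e-4,fatol=1e-3))
    o=minimize(cost,o.x,method="Nelder-Mead",options=dict(initial_simplex=[o.x]+[o.x+np.eye(len(o.x))[i]*step[i]*.5 for i in range(len(o.x))],maxiter=400,xatol=1e-4,fatol=1e-3))
    return o.x,o.fun,[ (np.abs(hullmask(c,pts(o.x),r)-m).sum()/m.sum()).round(3) for c,r,m in obs]
Y=([(20,120,90)],[(34,255,255)])
E
cat > g.py <<'E'
from fitb import *
import pickle
C=pickle.load(open("pot.pkl","rb"));np.set_printoptions(precision=4,suppress=True)
x,f,r=fit(C,*Y,[.632,-.164,.176,0,-.1],handle);d=ax_of(x);print(x,f,r,"axis",d,"tilt",np.degrees(np.arccos(d[2])),"tip",x[:3]-.168*d,"top",x[:3]+.032*d)
x,f,r=fit({n:C[n] for n in C if n[0]=="w"},*Y,[.632,-.164,.176,0,-.1],handle);d=ax_of(x);print(x,f,r,"axis",d,"tip",x[:3]-.168*d)
# pot rim: red in w2,w3 -> fit hull of rim circles
pot=lambda p: circ(np.array([p[0],p[1],p[2]]),.037,np.array([0,0,1.]))
for n in("w2","w3"):
    c=C[n];hsv=cv2.cvtColor(c["image"],cv2.COLOR_RGB2HSV);m=cv2.inRange(hsv,(0,120,50),(8,255,255))|cv2.inRange(hsv,(172,120,50),(180,255,255))
    q=proj(c,(.633,-.153,.06)).astype(int);k2,l,st,ce=cv2.connectedComponentsWithStats(m)
    ok=[i for i in range(1,k2) if st[i][4]>150 and np.linalg.norm(ce[i]-q)<60];mm=np.isin(l,ok).astype(np.uint8)
    h=cv2.convexHull(cv2.findNonZero(mm));M=np.zeros_like(mm);cv2.fillConvexPoly(M,h,1)
    def cost(p):
        P=circ(np.array([p[0],p[1],.085]),.037,np.array([0,0,1.]))+circ(np.array([p[0],p[1],.003]),.037,np.array([0,0,1.]))
        h=cv2.convexHull(np.round(np.array([proj(c,x) for x in P])*16).astype(np.int32));K=np.zeros_like(M);cv2.fillConvexPoly(K,h,1,8,4);return int((K!=M).sum())
    b=min((cost((x0,y0)),x0,y0) for x0 in np.arange(.620,.650,.001) for y0 in np.arange(-.168,-.138,.001));print(n,"pot",b,M.sum())
E
python3 g.py
```

```text
[ 0.6279 -0.1599  0.1716 -0.1942  0.1189] 9.402091026306152 [np.float32(0.43), np.float32(0.531), np.float32(0.526), np.float32(7.915)] axis [-0.1894  0.1159  0.975 ] tilt 12.827602048906334 tip [ 0.6597 -0.1794  0.0078] top [ 0.6218 -0.1562  0.2028]
[ 0.6311 -0.1621  0.1708  0.0005  0.0723] 0.11683379113674164 [np.float32(0.068), np.float32(0.048)] axis [0.0005 0.0721 0.9974] tip [ 0.6311 -0.1742  0.0032]
w2 pot (216, np.float64(0.634), np.float64(-0.152)) 4346
w3 pot (249, np.float64(0.634), np.float64(-0.152)) 4400
```

```bash
cat > g2.py <<'E'
from fitb import *
import pickle
C=pickle.load(open("pot.pkl","rb"));B=pickle.load(open("barrel.pkl","rb"));np.set_printoptions(precision=4,suppress=True)
C={"w2":C["w2"],"w3":C["w3"],"scene":B["scene"],"top":B["top"]}
for ks in (["w2","w3"],["w2","w3","scene"],["w2","w3","top"],list(C)):
  for g in ((0,-.1),(0,.05)):
    x,f,r=fit({n:C[n] for n in ks},*Y,[.632,-.163,.173,*g],handle);d=ax_of(x);print(ks,x,round(f,3),r,"tip",x[:3]-.168*d)
E
python3 g2.py
```

```text
['w2', 'w3'] [ 0.6311 -0.1621  0.1707  0.0015  0.0723] 0.117 [np.float32(0.069), np.float32(0.048)] tip [ 0.6309 -0.1742  0.0031]
['w2', 'w3'] [ 0.6312 -0.1619  0.1714  0.0013  0.0753] 0.118 [np.float32(0.068), np.float32(0.05)] tip [ 0.6309 -0.1745  0.0039]
['w2', 'w3', 'scene'] [ 0.631  -0.1627  0.1697  0.0013  0.0572] 0.557 [np.float32(0.077), np.float32(0.052), np.float32(0.428)] tip [ 0.6308 -0.1723  0.0019]
['w2', 'w3', 'scene'] [ 0.6309 -0.1626  0.1697  0.0022  0.0546] 0.556 [np.float32(0.081), np.float32(0.05), np.float32(0.425)] tip [ 0.6306 -0.1718  0.002 ]
['w2', 'w3', 'top'] [ 0.6314 -0.1619  0.1716 -0.0153  0.0744] 0.367 [np.float32(0.061), np.float32(0.069), np.float32(0.237)] tip [ 0.6339 -0.1744  0.0041]
['w2', 'w3', 'top'] [ 0.6313 -0.1615  0.1724 -0.0116  0.0822] 0.37 [np.float32(0.06), np.float32(0.067), np.float32(0.243)] tip [ 0.6332 -0.1753  0.005 ]
['w2', 'w3', 'scene', 'top'] [ 0.6313 -0.1623  0.1706 -0.0126  0.0646] 0.829 [np.float32(0.065), np.float32(0.065), np.float32(0.454), np.float32(0.245)] tip [ 0.6335 -0.1732  0.0029]
['w2', 'w3', 'scene', 'top'] [ 0.6312 -0.1621  0.1713 -0.0091  0.0736] 0.835 [np.float32(0.061), np.float32(0.063), np.float32(0.46), np.float32(0.251)] tip [ 0.6328 -0.1744  0.0038]
```

```bash
cat > g3.py <<'E'
from fitb import *
import pickle
C=pickle.load(open("pot.pkl","rb"));B=pickle.load(open("barrel.pkl","rb"));np.set_printoptions(precision=4,suppress=True)
C={"w2":C["w2"],"w3":C["w3"],"scene":B["scene"],"top":B["top"]}
N=[]
for n,c in C.items():
    u=proj(c,(.632,-.162,.172));hsv=cv2.cvtColor(c["image"],cv2.COLOR_RGB2HSV);m=cv2.inRange(hsv,(17,100,70),(36,255,255))
    k2,l,st,ce=cv2.connectedComponentsWithStats(m);i=min((i for i in range(1,k2) if st[i][4]>40),key=lambda i:np.linalg.norm(ce[i]-u))
    v,uu=np.nonzero(l==i);P=np.column_stack([uu,v]).astype(float);w,V=np.linalg.eigh(np.cov((P-P.mean(0)).T));e=V[:,1]
    E=np.array(c["extrinsics"]);f=lambda q:E[:3,:3].T@np.array([(q[0]-c["cx"])/c["fx"],(q[1]-c["cy"])/c["fy"],1])
    nn=np.cross(f(P.mean(0)),f(P.mean(0)+10*e));nn/=np.linalg.norm(nn);N.append(nn)
    for t in ((0,0),(0,.07),(0,-.07),(.07,0)):
        d=np.array([*t,1.]);d/=np.linalg.norm(d);a0=proj(c,np.array([.631,-.162,.172])+.03*d)-proj(c,np.array([.631,-.162,.172])-.03*d)
        print(n,t,"pred ang",np.degrees(np.arctan2(*a0)).round(1),"len",np.linalg.norm(a0).round(1),end=" | ")
    g=e if e[1]<0 else -e; print("meas",np.degrees(np.arctan2(*g)).round(1),"bbox",st[i],"normal",nn)
def show(ix):
    _,_,Vt=np.linalg.svd(np.array([N[i] for i in ix]));d=Vt[2];print(ix,d/d[2])
show([0,1,2]);show([0,1,2,3]);show([1,2])
# forced vertical fit, wrist only
hv=lambda p: handle(np.array([p[0],p[1],p[2],0,0]))
print(fit({n:C[n] for n in("w2","w3")},*Y,[.632,-.163,.173],hv))
E
python3 g3.py
```

```text
w2 (0, 0) pred ang 9.7 len 35.6 | w2 (0, 0.07) pred ang 11.3 len 31.4 | w2 (0, -0.07) pred ang 8.5 len 39.7 | w2 (0.07, 0) pred ang 17.1 len 36.7 | meas -169.6 bbox [ 300  256   34   58 1517] normal [-0.9818 -0.19    0.0051]
w3 (0, 0) pred ang -8.7 len 25.1 | w3 (0, 0.07) pred ang -11.0 len 20.2 | w3 (0, -0.07) pred ang -7.1 len 29.9 | w3 (0.07, 0) pred ang 3.4 len 24.8 | meas 171.5 bbox [ 242  187   35   53 1460] normal [-0.988   0.1543  0.0011]
scene (0, 0) pred ang -175.8 len 19.8 | scene (0, 0.07) pred ang 179.7 len 20.4 | scene (0, -0.07) pred ang -171.0 len 19.2 | scene (0.07, 0) pred ang -178.6 len 18.7 | meas -175.8 bbox [238 213  12  26 240] normal [-0.4918 -0.8707  0.0016]
top (0, 0) pred ang 151.9 len 5.4 | top (0, 0.07) pred ang 169.9 len 4.8 | top (0, -0.07) pred ang 138.5 len 6.4 | top (0.07, 0) pred ang 158.8 len 6.9 | meas 159.8 bbox [335 202  12  14 124] normal [ 0.3653  0.9304 -0.0295]
[0, 1, 2] [0.0029 0.0011 1.    ]
[0, 1, 2, 3] [0.0018 0.0168 1.    ]
[1, 2] [0.0013 0.0012 1.    ]
(array([ 0.6312, -0.1634,  0.1667]), np.float64(0.20282191038131714), [np.float32(0.109), np.float32(0.094)])
```

The handle axis is vertical at (0.631,-0.163), so the brush stands flat in its pot (pot centre (0.634,-0.152)). I'll grasp from above.

apply_moves:
  fingers: [1, 1, 1, 1, 1, 1, 1, 0.3, 0.2, 0.2, 0.2]
  travel:
    - [-0.19, -0.16, 0.2]
    - [-0.18, -0.15, 0.3]
    - [0, 0, 0.7]
    - [0, 0, 0.8]
    - [0, 0, 0.7]
    - [0, 0, 0.5]
    - [0, 0, 0]
    - [0, 0, 0]
    - [0, 0, 0]
    - [0, 0, 0]
    - [0, 0, 0]
  rotation:
    - [0, 0, 0]
    - [0, 0, 0]
    - [0, 0, 0]
    - [0, 0, 0]
    - [0, 0, 0]
    - [0, 0, 0]
    - [0, 0, 0]
    - [0, 0, 0]
    - [0, 0, 0]
    - [0, 0, 0]
    - [0, 0, 0]
  newtons: 80

```text
time: 6.35
tool_pos: [0.6309, -0.163, 0.177]
tcp_rot: [2.219, 2.219, 0.002]
wrist_force: [0.2, -0.7, -0.5]
width: 0.334
grip_force: 0.0
```

apply_moves:
  fingers: [0, 0, 0, 0, 0]
  travel:
    - [0, 0, 0]
    - [0, 0, 0]
    - [0, 0, 0]
    - [0, 0, 0]
    - [0, 0, 0]
  rotation:
    - [0, 0, 0]
    - [0, 0, 0]
    - [0, 0, 0]
    - [0, 0, 0]
    - [0, 0, 0]
  newtons: 80

```text
time: 6.85
tool_pos: [0.6303, -0.1628, 0.1754]
tcp_rot: [2.221, 2.221, 0.001]
wrist_force: [0.2, -0.9, 2.6]
width: 0.288
grip_force: 78.2
```

apply_moves:
  fingers: [0, 0, 0, 0, 0, 0, 0, 0]
  travel:
    - [0, 0, -0.2]
    - [0, 0, -0.4]
    - [0, 0, -0.5]
    - [0, 0, -0.6]
    - [0, 0, -0.6]
    - [0, 0, -0.6]
    - [0, 0, -0.4]
    - [0, 0, 0]
  rotation:
    - [0, 0, 0]
    - [0, 0, 0]
    - [0, 0, 0]
    - [0, 0, 0]
    - [0, 0, 0]
    - [0, 0, 0]
    - [0, 0, 0]
    - [0, 0, 0]

```text
time: 7.65
tool_pos: [0.6309, -0.163, 0.3438]
tcp_rot: [2.218, 2.218, 0.004]
wrist_force: [-0.3, -0.9, -1.6]
width: 0.282
grip_force: 78.6
```

```bash
cat > i.py <<'E'
from fitb import *
import pickle
np.set_printoptions(precision=4,suppress=True)
s=read_state();p=np.array(s["tool_pos"]);M=R.from_rotvec(s["tcp_rot"]);print(s["time"],p,s["tcp_rot"],s["wrist_force"],s["width"],s["grip_force"])
C={n:read_camera(n) for n in("scene","top","wrist")};pickle.dump(C,open("held.pkl","wb"))
tip=p+M.apply([0,0,.168])
for n,c in C.items():
    print(n,"pred tip",proj(c,tip),"mid",proj(c,p+M.apply([0,0,.138])),[(t,round(d["p"],2),d["location"]) for t in("brush_tip","brush_mid") for d in tip_of(n,t)[:1]])
head=lambda q:(lambda d:circ(q[:3]-.03*d,.02,d)+circ(q[:3]+.03*d,.02,d))(ax_of(q))
print("black head:",fit({n:C[n] for n in("scene","top")},[(0,0,0)],[(180,255,60)],[*(p+M.apply([0,0,.138])),0,0],head))
a=C["scene"]["image"][150:310,190:310,::-1];b=C["wrist"]["image"][:,:,::-1]
cv2.imwrite("pics/held.png",np.hstack([cv2.resize(a,(330,440)),cv2.resize(b,(470,440))]))
z=np.array([-np.sin(.4)*np.cos(np.radians(172.5)),-np.sin(.4)*np.sin(np.radians(172.5)),-np.cos(.4)])
E
python3 i.py
```

```text
7.65 [ 0.6309 -0.163   0.3438] [2.2183 2.2181 0.0039] [-0.2998 -0.933  -1.5526] 0.2824168924246192 78.60356211662292
scene pred tip [244.5779 224.8851] mid [243.8067 214.7022] [('brush_tip', 0.77, [245.0, 224.0]), ('brush_mid', 0.56, [242.0, 220.3])]
top pred tip [340.8081 208.5201] mid [342.1272 206.0922] [('brush_tip', 0.73, [346.8, 193.1]), ('brush_mid', 0.49, [342.1, 205.1])]
wrist pred tip [283.3045 191.8272] mid [283.3383 203.4196] [('brush_mid', 0.88, [281.2, 197.3])]
black head: (array([ 0.6418, -0.1696,  0.2034,  0.7867, -0.4141]), np.float64(0.92507404088974), [np.float32(0.425), np.float32(0.5)])
```

View pics/held.png

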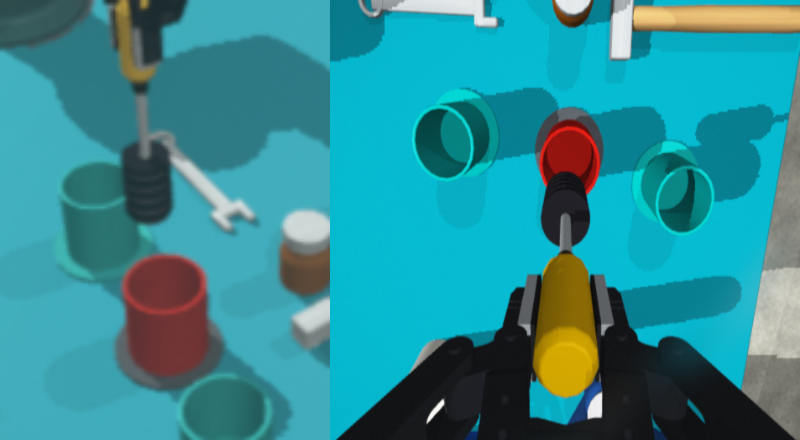

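```bash
cat >> h.py <<'E'
MOUTH=np.array([.633,.1927,.157]);PHI=np.radians(172.5);L=.169
A=np.array([np.sin(.4)*np.cos(PHI),np.sin(.4)*np.sin(PHI),np.cos(.4)])
RT=axes(-A,[1,0,0.]); RT=axes(-A,-np.array([np.cos(PHI),np.sin(PHI),0]))
XB=RT[:,1]
def bar(s=None):
    s=s or read_state();p=np.array(s["tool_pos"])+R.from_rotvec(s["tcp_rot"]).apply([0,0,L])-MOUTH
    f=np.array(s["wrist_force"]);return "t %.2f tip in barrel x %.1f y %.1f z %.1f mm | force x %.2f y %.2f z %.2f | tilt err %s"%(s["time"],*(1e3*np.array([p@XB,p@np.cross(A,XB),p@A])),f@XB,f@np.cross(A,XB),f@A,np.round((R.from_matrix(RT).inv()*R.from_rotvec(s["tcp_rot"])).as_rotvec(),3))
E
python3 -c "
from h import *
print(A,XB)
e=plan(MOUTH+A*(.06+L),RT,12,f=0)
print(e[0])"
```

```text
[-0.38608681  0.05082929  0.92106099] [ 0.91318119 -0.12022258  0.38941834]
fingers [0, 0, 0, 0, 0, 0, 0, 0, 0, 0, 0, 0]
travel [[0.61,-0.14,-0.05],[0.61,-0.15,-0.05],[0.61,-0.15,-0.06],[0.61,-0.15,-0.07],[0.6,-0.16,-0.07],[0.6,-0.17,-0.08],[0.6,-0.16,-0.09],[0.6,-0.18,-0.1],[0.6,-0.17,-0.1],[0.59,-0.18,-0.11],[0.6,-0.17,-0.11],[0.59,-0.19,-0.13]]
rotation [[-0.32,-0.02,0.1],[-0.32,-0.02,0.11],[-0.32,-0.02,0.1],[-0.32,-0.02,0.1],[-0.32,-0.03,0.1],[-0.32,-0.02,0.11],[-0.32,-0.02,0.1],[-0.32,-0.02,0.1],[-0.32,-0.02,0.1],[-0.32,-0.02,0.11],[-0.32,-0.02,0.1],[-0.32,-0.02,0.1]]
[0.54438149 0.2046139  0.36801923]
```

apply_moves:
  fingers: [0, 0, 0, 0, 0, 0, 0, 0, 0, 0, 0, 0]
  travel:
    - [0.61, -0.14, -0.05]
    - [0.61, -0.15, -0.05]
    - [0.61, -0.15, -0.06]
    - [0.61, -0.15, -0.07]
    - [0.6, -0.16, -0.07]
    - [0.6, -0.17, -0.08]
    - [0.6, -0.16, -0.09]
    - [0.6, -0.18, -0.1]
    - [0.6, -0.17, -0.1]
    - [0.59, -0.18, -0.11]
    - [0.6, -0.17, -0.11]
    - [0.59, -0.19, -0.13]
  rotation:
    - [-0.32, -0.02, 0.1]
    - [-0.32, -0.02, 0.11]
    - [-0.32, -0.02, 0.1]
    - [-0.32, -0.02, 0.1]
    - [-0.32, -0.03, 0.1]
    - [-0.32, -0.02, 0.11]
    - [-0.32, -0.02, 0.1]
    - [-0.32, -0.02, 0.1]
    - [-0.32, -0.02, 0.1]
    - [-0.32, -0.02, 0.11]
    - [-0.32, -0.02, 0.1]
    - [-0.32, -0.02, 0.1]

```text
time: 9.3
tool_pos: [0.5439, 0.2055, 0.3688]
tcp_rot: [2.116, 1.855, 0.379]
wrist_force: [0.3, -0.5, -2.7]
width: 0.289
grip_force: 78.6
```

apply_moves:
  fingers: [0, 0, 0]
  travel:
    - [0, 0, 0]
    - [0, 0, 0]
    - [0, 0, 0]
  rotation:
    - [0, 0, 0]
    - [0, 0, 0]
    - [0, 0, 0]

```text
time: 9.6
tool_pos: [0.5447, 0.2038, 0.3687]
tcp_rot: [2.116, 1.856, 0.377]
wrist_force: [0.2, -1.0, -2.6]
width: 0.284
grip_force: 78.7
```

```bash
cat > j.py <<'E'
from h import *
s=read_state();print(bar(s),s["tool_pos"],s["q"].round(3) if hasattr(s["q"],"round") else s["q"])
p=np.array(s["tool_pos"]);M=R.from_rotvec(s["tcp_rot"]);tip=p+M.apply([0,0,L])
o=[]
for n,r in(("scene",(310,130,410,230)),("top",(150,160,250,260)),("wrist",(180,60,400,280))):
    c=read_camera(n);im=c["image"][:,:,::-1].copy();q0=np.array(r[:2]);sc=266/(r[2]-r[0])
    im=cv2.resize(im[r[1]:r[3],r[0]:r[2]],(266,266),interpolation=cv2.INTER_CUBIC)
    t=np.linspace(0,2*np.pi,60);B=np.column_stack([XB,np.cross(A,XB),A])
    for cen,Q,rad,col in((MOUTH,B,.036,(0,255,0)),(tip,M.as_matrix(),.02,(0,0,255))):
        P=np.array([proj(c,cen+Q@np.array([rad*np.cos(x),rad*np.sin(x),0])) for x in t]);cv2.polylines(im,[np.round((P-q0)*sc*16).astype(np.int32)],True,col,1,cv2.LINE_AA,4)
    o.append(im)
cv2.imwrite("pics/pre.png",np.hstack(o))
E
python3 j.py
```

```text
t 9.60 tip in barrel x 0.8 y -0.6 z 60.6 mm | force x -0.71 y -0.93 z -2.56 | tilt err [-0.002 -0.001 -0.   ] [0.54471084 0.20382855 0.36867257] [ 0.434 -0.174  1.892 -0.239  1.091  0.64 ]
```

View pics/pre.png

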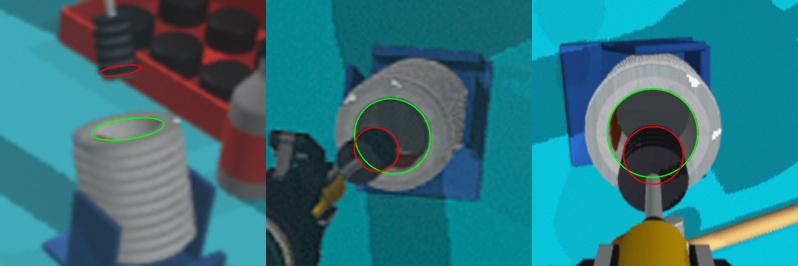

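The projections agree: the red tip ring is on the bristle end and the green ring is on the bore mouth in all three views. Now I'll insert it to about 30 mm.

apply_moves:
  fingers: [0, 0, 0, 0, 0, 0, 0]
  travel:
    - [0, 0, 0.3]
    - [0, 0, 0.4]
    - [0, 0, 0.3]
    - [0, 0, 0.3]
    - [0, 0, 0.3]
    - [0, 0, 0.2]
    - [0, 0, 0]
  rotation:
    - [0, 0, 0]
    - [0, 0, 0]
    - [0, 0, 0]
    - [0, 0, 0]
    - [0, 0, 0]
    - [0, 0, 0]
    - [0, 0, 0]

```text
time: 10.45
tool_pos: [0.5792, 0.1993, 0.2836]
tcp_rot: [2.117, 1.857, 0.374]
wrist_force: [0.2, 0.2, -2.8]
width: 0.287
grip_force: 78.8
```

```bash
python3 -c "
from h import *
print(bar())"
```

```text
t 10.45 tip in barrel x -0.7 y -0.7 z -31.3 mm | force x -0.98 y 0.22 z -2.68 | tilt err [ 0.001 -0.002 -0.   ]
```

apply_moves:
  fingers: [0, 0, 0, 0, 0, 0]
  travel:
    - [0, -0.1, 0]
    - [0, -0.1, 0]
    - [0, -0.08, 0]
    - [0, -0.04, 0]
    - [0, 0, 0]
    - [0, 0, 0]
  rotation:
    - [0, 0, 0]
    - [0, 0, 0]
    - [0, 0, 0]
    - [0, 0, 0]
    - [0, 0, 0]
    - [0, 0, 0]

```text
time: 11.05
tool_pos: [0.5652, 0.202, 0.2804]
tcp_rot: [2.115, 1.856, 0.38]
wrist_force: [0.1, -0.3, -1.6]
width: 0.281
grip_force: 78.8
```

```bash
python3 -c "
from h import *
print(bar())"
```

```text
t 11.05 tip in barrel x -14.4 y 0.4 z -28.7 mm | force x -0.54 y -0.31 z -1.53 | tilt err [-0.003  0.001 -0.   ]
```

apply_moves:
  fingers: [0, 0, 0, 0, 0]
  travel:
    - [0, -0.06, 0]
    - [0, -0.06, 0]
    - [0, -0.04, 0]
    - [0, 0, 0]
    - [0, 0, 0]
  rotation:
    - [0, 0, 0]
    - [0, 0, 0]
    - [0, 0, 0]
    - [0, 0, 0]
    - [0, 0, 0]

```text
time: 11.55
tool_pos: [0.5586, 0.2029, 0.2779]
tcp_rot: [2.115, 1.855, 0.382]
wrist_force: [2.9, -0.4, 0.3]
width: 0.29
grip_force: 78.9
```

```bash
python3 -c "
from h import *
print(bar())"
```

```text
t 11.55 tip in barrel x -21.3 y 0.6 z -28.4 mm | force x 2.84 y -0.03 z -0.87 | tilt err [-0.005  0.001 -0.   ]
```

apply_moves:
  fingers: [0, 0, 0, 0, 0, 0, 0, 0, 0, 0, 0, 0]
  travel:
    - [0, 0, 0.1]
    - [0, 0, 0.1]
    - [0, 0, 0.1]
    - [0, 0, 0.1]
    - [0, 0, 0.1]
    - [0, 0, 0.1]
    - [0, 0, 0.1]
    - [0, 0, 0.1]
    - [0, 0, 0.1]
    - [0, 0, 0.06]
    - [0, 0, 0]
    - [0, 0, 0]
  rotation:
    - [0, 0, 0]
    - [0, 0, 0]
    - [0, 0, 0]
    - [0, 0, 0]
    - [0, 0, 0]
    - [0, 0, 0]
    - [0, 0, 0]
    - [0, 0, 0]
    - [0, 0, 0]
    - [0, 0, 0]
    - [0, 0, 0]
    - [0, 0, 0]

```text
time: 12.75
tool_pos: [0.5766, 0.2003, 0.2328]
tcp_rot: [2.116, 1.856, 0.379]
wrist_force: [3.9, -0.9, 3.3]
width: 0.284
grip_force: 79.4
```

```bash
python3 -c "
from h import *
print(bar())"
```

```text
t 12.75 tip in barrel x -22.4 y 0.2 z -77.0 mm | force x 4.92 y -0.35 z 1.47 | tilt err [-0.003  0.    -0.   ]
```

apply_moves:
  fingers: [0, 0, 0, 0]
  travel:
    - [0, 0, 0.04]
    - [0, 0, 0.04]
    - [0, 0, 0.04]
    - [0, 0, 0]
  rotation:
    - [0, 0, 0]
    - [0, 0, 0]
    - [0, 0, 0]
    - [0, 0, 0]

```text
time: 13.15
tool_pos: [0.5792, 0.2002, 0.2285]
tcp_rot: [2.115, 1.855, 0.381]
wrist_force: [0.4, -1.4, 9.8]
width: 0.284
grip_force: 79.6
```

apply_moves:
  fingers: [0, 0, 0]
  travel:
    - [0, 0, 0.04]
    - [0, 0, 0.04]
    - [0, 0, 0]
  rotation:
    - [0, 0, 0]
    - [0, 0, 0]
    - [0, 0, 0]

```text
time: 13.45
tool_pos: [0.581, 0.2004, 0.2258]
tcp_rot: [2.115, 1.855, 0.383]
wrist_force: [-1.7, -1.1, 14.0]
width: 0.285
grip_force: 80.0
```

```bash
python3 -c "
from h import *
print(bar())"
```

```text
t 13.45 tip in barrel x -20.8 y 1.1 z -85.1 mm | force x 4.03 y -1.29 z 13.52 | tilt err [-0.005  0.002  0.   ]
```

The piston touched: axial force went from 1.5 N to 13.5 N. Now the up stroke.

apply_moves:
  fingers: [0, 0, 0, 0, 0, 0, 0, 0, 0, 0, 0, 0]
  travel:
    - [0, 0, -0.1]
    - [0, 0, -0.1]
    - [0, 0, -0.12]
    - [0, 0, -0.12]
    - [0, 0, -0.12]
    - [0, 0, -0.12]
    - [0, 0, -0.12]
    - [0, 0, -0.12]
    - [0, 0, -0.1]
    - [0, 0, -0.1]
    - [0, 0, 0]
    - [0, 0, 0]
  rotation:
    - [0, 0, 0]
    - [0, 0, 0]
    - [0, 0, 0]
    - [0, 0, 0]
    - [0, 0, 0]
    - [0, 0, 0]
    - [0, 0, 0]
    - [0, 0, 0]
    - [0, 0, 0]
    - [0, 0, 0]
    - [0, 0, 0]
    - [0, 0, 0]

```text
time: 14.65
tool_pos: [0.5574, 0.2021, 0.2727]
tcp_rot: [2.117, 1.857, 0.374]
wrist_force: [5.3, -0.9, -1.5]
width: 0.291
grip_force: 78.8
```

```bash
python3 -c "
from h import *
print(bar())"
```

```text
t 14.65 tip in barrel x -25.2 y -0.9 z -32.8 mm | force x 4.36 y -0.17 z -3.43 | tilt err [ 0.001 -0.002 -0.001]
```

apply_moves:
  fingers: [0, 0, 0, 0, 0, 0, 0, 0, 0, 0, 0, 0]
  travel:
    - [0, 0.04, 0]
    - [0, 0, 0.1]
    - [0, 0, 0.1]
    - [0, 0, 0.1]
    - [0, 0, 0.12]
    - [0, 0, 0.12]
    - [0, 0, 0.12]
    - [0, 0, 0.12]
    - [0, 0, 0.1]
    - [0, 0, 0.1]
    - [0, 0, 0.06]
    - [0, 0, 0]
  rotation:
    - [0, 0, 0]
    - [0, 0, 0]
    - [0, 0, 0]
    - [0, 0, 0]
    - [0, 0, 0]
    - [0, 0, 0]
    - [0, 0, 0]
    - [0, 0, 0]
    - [0, 0, 0]
    - [0, 0, 0]
    - [0, 0, 0]
    - [0, 0, 0]

```text
time: 15.85
tool_pos: [0.5811, 0.2, 0.2289]
tcp_rot: [2.116, 1.855, 0.381]
wrist_force: [-1.6, -0.3, 9.3]
width: 0.286
grip_force: 80.4
```

apply_moves:
  fingers: [0, 0, 0]
  travel:
    - [0, 0, 0]
    - [0, 0, 0]
    - [0, 0, 0]
  rotation:
    - [0, 0, 0]
    - [0, 0, 0]
    - [0, 0, 0]

```text
time: 16.15
tool_pos: [0.581, 0.2001, 0.2294]
tcp_rot: [2.116, 1.855, 0.381]
wrist_force: [-1.4, 0.5, 8.5]
width: 0.283
grip_force: 80.3
```

```bash
python3 -c "
from h import *
print(bar())"
```

```text
t 16.15 tip in barrel x -19.5 y 0.7 z -81.9 mm | force x 1.96 y 0.33 z 8.40 | tilt err [-0.004  0.001  0.   ]
```

apply_moves:
  fingers: [0, 0, 0, 0]
  travel:
    - [0, -0.04, 0.04]
    - [0, 0, 0]
    - [0, 0, 0]
    - [0, 0, 0]
  rotation:
    - [0, 0, 0]
    - [0, 0, 0]
    - [0, 0, 0]
    - [0, 0, 0]

```text
time: 16.55
tool_pos: [0.581, 0.2003, 0.2281]
tcp_rot: [2.114, 1.854, 0.384]
wrist_force: [-0.8, -0.1, 10.4]
width: 0.282
grip_force: 80.4
```

apply_moves:
  fingers: [0, 0, 0, 0, 0, 0, 0, 0, 0, 0, 0, 0]
  travel:
    - [0, 0, -0.1]
    - [0, 0, -0.1]
    - [0, 0, -0.12]
    - [0, 0, -0.12]
    - [0, 0, -0.12]
    - [0, 0, -0.12]
    - [0, 0, -0.12]
    - [0, 0, -0.12]
    - [0, 0, -0.1]
    - [0, 0, -0.06]
    - [0, 0, 0]
    - [0, 0, 0]
  rotation:
    - [0, 0, 0]
    - [0, 0, 0]
    - [0, 0, 0]
    - [0, 0, 0]
    - [0, 0, 0]
    - [0, 0, 0]
    - [0, 0, 0]
    - [0, 0, 0]
    - [0, 0, 0]
    - [0, 0, 0]
    - [0, 0, 0]
    - [0, 0, 0]

```text
time: 17.75
tool_pos: [0.558, 0.2022, 0.2732]
tcp_rot: [2.116, 1.857, 0.375]
wrist_force: [4.8, -0.3, -1.4]
width: 0.288
grip_force: 78.9
```

```bash
python3 -c "
from h import *
print(bar())"
```

```text
t 17.75 tip in barrel x -24.3 y -0.6 z -32.5 mm | force x 3.88 y 0.29 z -3.17 | tilt err [-0.001 -0.001 -0.001]
```

Second up stroke is complete. Now the third stroke down, a pause, then up.

apply_moves:
  fingers: [0, 0, 0, 0, 0, 0, 0, 0, 0, 0, 0, 0]
  travel:
    - [0, 0, 0.1]
    - [0, 0, 0.1]
    - [0, 0, 0.1]
    - [0, 0, 0.1]
    - [0, 0, 0.12]
    - [0, 0, 0.12]
    - [0, 0, 0.12]
    - [0, 0, 0.12]
    - [0, 0, 0.1]
    - [0, 0, 0.06]
    - [0, 0, 0.03]
    - [0, 0, 0]
  rotation:
    - [0, 0, 0]
    - [0, 0, 0]
    - [0, 0, 0]
    - [0, 0, 0]
    - [0, 0, 0]
    - [0, 0, 0]
    - [0, 0, 0]
    - [0, 0, 0]
    - [0, 0, 0]
    - [0, 0, 0]
    - [0, 0, 0]
    - [0, 0, 0]

```text
time: 18.95
tool_pos: [0.58, 0.2002, 0.2273]
tcp_rot: [2.115, 1.855, 0.381]
wrist_force: [-0.8, -0.5, 12.4]
width: 0.284
grip_force: 80.1
```

apply_moves:
  fingers: [0, 0, 0, 0]
  travel:
    - [0, -0.02, 0.02]
    - [0, 0, 0]
    - [0, 0, 0]
    - [0, 0, 0]
  rotation:
    - [0, 0, 0]
    - [0, 0, 0]
    - [0, 0, 0]
    - [0, 0, 0]

```text
time: 19.35
tool_pos: [0.5799, 0.2004, 0.2269]
tcp_rot: [2.114, 1.854, 0.383]
wrist_force: [-0.2, -0.4, 12.8]
width: 0.286
grip_force: 80.2
```

```bash
python3 -c "
from h import *
print(bar())"
```

```text
t 19.35 tip in barrel x -21.2 y 1.0 z -83.7 mm | force x 4.90 y -0.40 z 11.87 | tilt err [-0.006  0.001  0.   ]
```

apply_moves:
  fingers: [0, 0, 0, 0, 0, 0, 0, 0, 0, 0, 0, 0]
  travel:
    - [0, 0, -0.1]
    - [0, 0, -0.1]
    - [0, 0, -0.12]
    - [0, 0, -0.12]
    - [0, 0, -0.12]
    - [0, 0, -0.12]
    - [0, 0, -0.12]
    - [0, 0, -0.12]
    - [0, 0, -0.1]
    - [0, 0, -0.08]
    - [0, 0, 0]
    - [0, 0, 0]
  rotation:
    - [0, 0, 0]
    - [0, 0, 0]
    - [0, 0, 0]
    - [0, 0, 0]
    - [0, 0, 0]
    - [0, 0, 0]
    - [0, 0, 0]
    - [0, 0, 0]
    - [0, 0, 0]
    - [0, 0, 0]
    - [0, 0, 0]
    - [0, 0, 0]

```text
time: 20.55
tool_pos: [0.5566, 0.2022, 0.2727]
tcp_rot: [2.117, 1.857, 0.374]
wrist_force: [5.4, 0.1, -0.6]
width: 0.286
grip_force: 78.9
```

apply_moves:
  fingers: [0, 0]
  travel:
    - [0, 0, 0]
    - [0, 0, 0]
  rotation:
    - [0, 0, 0]
    - [0, 0, 0]

```text
time: 20.75
tool_pos: [0.5566, 0.2022, 0.2726]
tcp_rot: [2.117, 1.857, 0.374]
wrist_force: [6.5, -1.6, -1.2]
width: 0.285
grip_force: 78.9
```

```bash
python3 -c "
from h import *
print(bar())"
```

```text
t 20.75 tip in barrel x -25.9 y -0.8 z -32.5 mm | force x 5.64 y -0.73 z -3.66 | tilt err [ 0.    -0.002 -0.001]
```

The piston was felt slightly early compared with my depth scale, so I'll check how much of the bristle head really shows above the rim.

```bash
cat > k.py <<'E'
from h import *
s=read_state();print(bar(s));p=np.array(s["tool_pos"]);M=R.from_rotvec(s["tcp_rot"])
o=[]
for n,r in(("scene",(320,130,400,210)),("wrist",(200,100,360,260))):
    c=read_camera(n);im=c["image"][:,:,::-1];q0=np.array(r[:2]);sc=400/(r[2]-r[0])
    im=cv2.resize(im[r[1]:r[3],r[0]:r[2]],(400,400),interpolation=cv2.INTER_CUBIC)
    B=np.column_stack([XB,np.cross(A,XB),A]);t=np.linspace(0,2*np.pi,60)
    P=np.array([proj(c,MOUTH+B@np.array([.036*np.cos(x),.036*np.sin(x),0])) for x in t]);cv2.polylines(im,[np.round((P-q0)*sc*16).astype(np.int32)],True,(0,255,0),1,cv2.LINE_AA,4)
    # predicted head back ring (60 mm from tip), with bend: x offset ~ -16mm
    ctr=p+M.apply([0,0,L-.06])+XB*.004
    P=np.array([proj(c,ctr+B@np.array([.02*np.cos(x),.02*np.sin(x),0])) for x in t]);cv2.polylines(im,[np.round((P-q0)*sc*16).astype(np.int32)],True,(0,0,255),1,cv2.LINE_AA,4)
    o.append(im)
cv2.imwrite("pics/up.png",np.hstack(o))
E
python3 k.py
```

```text
t 20.75 tip in barrel x -25.9 y -0.8 z -32.5 mm | force x 5.64 y -0.73 z -3.66 | tilt err [ 0.    -0.002 -0.001]
```

View pics/up.png

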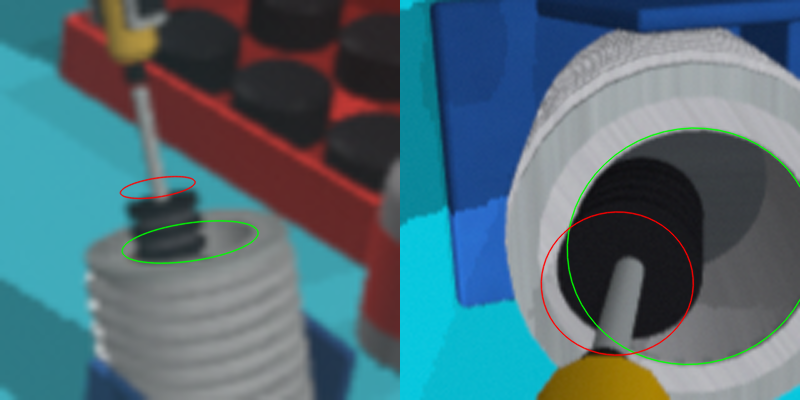

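The head sits deeper than my nominal scale: scene view back ring at about (163,200) against a predicted (158,187), roughly 7–10 mm. The upper turning points were therefore near the 45 mm limit. I'll rise another 12 mm while pressing, then repeat two strokes with the higher turning point to be sure.

apply_moves:
  fingers: [0, 0, 0, 0, 0]
  travel:
    - [0, 0, -0.12]
    - [0, 0, -0.12]
    - [0, 0, 0]
    - [0, 0, 0]
    - [0, 0, 0]
  rotation:
    - [0, 0, 0]
    - [0, 0, 0]
    - [0, 0, 0]
    - [0, 0, 0]
    - [0, 0, 0]

```text
time: 21.35
tool_pos: [0.5519, 0.2029, 0.2839]
tcp_rot: [2.117, 1.857, 0.374]
wrist_force: [5.3, -0.9, -3.5]
width: 0.284
grip_force: 79.0
```

apply_moves:
  fingers: [0, 0, 0, 0, 0, 0, 0, 0, 0, 0, 0, 0]
  travel:
    - [0, 0, 0.1]
    - [0, 0, 0.12]
    - [0, 0, 0.12]
    - [0, 0, 0.12]
    - [0, 0, 0.12]
    - [0, 0, 0.12]
    - [0, 0, 0.12]
    - [0, 0, 0.12]
    - [0, 0, 0.12]
    - [0, 0, 0.1]
    - [0, 0, 0.06]
    - [0, 0, 0]
  rotation:
    - [0, 0, 0]
    - [0, 0, 0]
    - [0, 0, 0]
    - [0, 0, 0]
    - [0, 0, 0]
    - [0, 0, 0]
    - [0, 0, 0]
    - [0, 0, 0]
    - [0, 0, 0]
    - [0, 0, 0]
    - [0, 0, 0]
    - [0, 0, 0]

```text
time: 22.55
tool_pos: [0.5771, 0.2004, 0.2303]
tcp_rot: [2.115, 1.855, 0.38]
wrist_force: [4.0, -0.6, 7.6]
width: 0.283
grip_force: 79.9
```

```bash
python3 -c "
from h import *
print(bar())"
```

```text
t 22.55 tip in barrel x -22.9 y 0.4 z -79.5 mm | force x 6.68 y -0.03 z 5.39 | tilt err [-0.004  0.    -0.   ]
```

apply_moves:
  fingers: [0, 0, 0, 0]
  travel:
    - [0, 0, 0.04]
    - [0, 0, 0.04]
    - [0, 0, 0]
    - [0, 0, 0]
  rotation:
    - [0, 0, 0]
    - [0, 0, 0]
    - [0, 0, 0]
    - [0, 0, 0]

```text
time: 22.95
tool_pos: [0.5787, 0.2004, 0.2279]
tcp_rot: [2.115, 1.855, 0.381]
wrist_force: [-0.2, -1.2, 10.8]
width: 0.286
grip_force: 80.0
```

apply_moves:
  fingers: [0, 0, 0, 0, 0, 0, 0, 0, 0, 0, 0, 0]
  travel:
    - [0, 0, -0.1]
    - [0, 0, -0.12]
    - [0, 0, -0.14]
    - [0, 0, -0.14]
    - [0, 0, -0.14]
    - [0, 0, -0.14]
    - [0, 0, -0.14]
    - [0, 0, -0.14]
    - [0, 0, -0.14]
    - [0, 0, -0.1]
    - [0, 0, 0]
    - [0, 0, 0]
  rotation:
    - [0, 0, 0]
    - [0, 0, 0]
    - [0, 0, 0]
    - [0, 0, 0]
    - [0, 0, 0]
    - [0, 0, 0]
    - [0, 0, 0]
    - [0, 0, 0]
    - [0, 0, 0]
    - [0, 0, 0]
    - [0, 0, 0]
    - [0, 0, 0]

```text
time: 24.15
tool_pos: [0.5514, 0.2028, 0.2834]
tcp_rot: [2.117, 1.858, 0.373]
wrist_force: [5.4, -0.4, -2.5]
width: 0.282
grip_force: 79.1
```

apply_moves:
  fingers: [0, 0, 0]
  travel:
    - [0, 0, 0]
    - [0, 0, 0]
    - [0, 0, 0]
  rotation:
    - [0, 0, 0]
    - [0, 0, 0]
    - [0, 0, 0]

```text
time: 24.45
tool_pos: [0.552, 0.2031, 0.2845]
tcp_rot: [2.117, 1.857, 0.375]
wrist_force: [4.8, -0.4, -2.9]
width: 0.282
grip_force: 79.3
```

```bash
python3 -c "
from h import *
print(bar())"
```

```text
t 24.45 tip in barrel x -25.5 y -0.5 z -19.8 mm | force x 3.27 y 0.18 z -4.52 | tilt err [-0.    -0.001 -0.001]
```

One more complete stroke.

apply_moves:
  fingers: [0, 0, 0, 0, 0, 0, 0, 0, 0, 0, 0, 0]
  travel:
    - [0, 0, 0.1]
    - [0, 0, 0.12]
    - [0, 0, 0.12]
    - [0, 0, 0.12]
    - [0, 0, 0.12]
    - [0, 0, 0.12]
    - [0, 0, 0.12]
    - [0, 0, 0.12]
    - [0, 0, 0.12]
    - [0, 0, 0.1]
    - [0, 0, 0.08]
    - [0, 0, 0.04]
  rotation:
    - [0, 0, 0]
    - [0, 0, 0]
    - [0, 0, 0]
    - [0, 0, 0]
    - [0, 0, 0]
    - [0, 0, 0]
    - [0, 0, 0]
    - [0, 0, 0]
    - [0, 0, 0]
    - [0, 0, 0]
    - [0, 0, 0]
    - [0, 0, 0]

```text
time: 25.65
tool_pos: [0.5784, 0.2003, 0.228]
tcp_rot: [2.115, 1.855, 0.381]
wrist_force: [1.5, -1.1, 11.7]
width: 0.283
grip_force: 80.1
```

apply_moves:
  fingers: [0, 0, 0]
  travel:
    - [0, 0, 0.02]
    - [0, 0, 0]
    - [0, 0, 0]
  rotation:
    - [0, 0, 0]
    - [0, 0, 0]
    - [0, 0, 0]

```text
time: 25.95
tool_pos: [0.5786, 0.2004, 0.2278]
tcp_rot: [2.115, 1.855, 0.381]
wrist_force: [1.2, -0.4, 10.3]
width: 0.287
grip_force: 80.1
```

apply_moves:
  fingers: [0, 0, 0, 0, 0, 0, 0, 0, 0, 0, 0, 0]
  travel:
    - [0, 0, -0.1]
    - [0, 0, -0.12]
    - [0, 0, -0.14]
    - [0, 0, -0.14]
    - [0, 0, -0.14]
    - [0, 0, -0.14]
    - [0, 0, -0.14]
    - [0, 0, -0.14]
    - [0, 0, -0.14]
    - [0, 0, -0.08]
    - [0, 0, 0]
    - [0, 0, 0]
  rotation:
    - [0, 0, 0]
    - [0, 0, 0]
    - [0, 0, 0]
    - [0, 0, 0]
    - [0, 0, 0]
    - [0, 0, 0]
    - [0, 0, 0]
    - [0, 0, 0]
    - [0, 0, 0]
    - [0, 0, 0]
    - [0, 0, 0]
    - [0, 0, 0]

```text
time: 27.15
tool_pos: [0.5518, 0.2027, 0.2823]
tcp_rot: [2.118, 1.858, 0.372]
wrist_force: [4.8, -0.4, -1.1]
width: 0.284
grip_force: 79.1
```

apply_moves:
  fingers: [0, 0, 0]
  travel:
    - [0, 0, 0]
    - [0, 0, 0]
    - [0, 0, 0]
  rotation:
    - [0, 0, 0]
    - [0, 0, 0]
    - [0, 0, 0]

```text
time: 27.45
tool_pos: [0.5518, 0.2027, 0.2823]
tcp_rot: [2.118, 1.858, 0.372]
wrist_force: [4.7, -0.0, -1.2]
width: 0.284
grip_force: 79.1
```

```bash
python3 -c "
from h import *
print(bar())"
```

```text
t 27.45 tip in barrel x -26.8 y -1.0 z -21.8 mm | force x 3.82 y 0.57 z -2.95 | tilt err [ 0.002 -0.002 -0.001]
```

apply_moves:
  fingers: [0, 0, 0, 0, 0, 0, 0, 0, 0, 0, 0]
  travel:
    - [0, 0.12, 0]
    - [0, 0.2, 0]
    - [0, 0.2, 0]
    - [0, 0, 0]
    - [0, 0, -0.3]
    - [0, 0, -0.3]
    - [0, 0, -0.3]
    - [0, 0, -0.4]
    - [0, 0, -0.4]
    - [0, 0, -0.2]
    - [0, 0, 0]
  rotation:
    - [0, 0, 0]
    - [0, 0, 0]
    - [0, 0, 0]
    - [0, 0, 0]
    - [0, 0, 0]
    - [0, 0, 0]
    - [0, 0, 0]
    - [0, 0, 0]
    - [0, 0, 0]
    - [0, 0, 0]
    - [0, 0, 0]

```text
time: 28.55
tool_pos: [0.5402, 0.2058, 0.3865]
tcp_rot: [2.114, 1.854, 0.387]
wrist_force: [0.8, -0.2, -2.2]
width: 0.288
grip_force: 79.5
```

```bash
python3 -c "
from h import *
print(bar())
e=plan((.634,-.152,.355),down(0),12,f=0);print(e[0])"
```

```text
t 28.55 tip in barrel x 4.3 y 1.5 z 78.9 mm | force x -0.09 y -0.08 z -2.39 | tilt err [-0.007  0.003  0.   ]
fingers [0, 0, 0, 0, 0, 0, 0, 0, 0, 0, 0, 0]
travel [[-0.57,0.19,0.14],[-0.57,0.19,0.13],[-0.58,0.19,0.12],[-0.58,0.19,0.12],[-0.58,0.19,0.11],[-0.58,0.18,0.1],[-0.59,0.18,0.09],[-0.58,0.18,0.09],[-0.59,0.17,0.08],[-0.59,0.17,0.07],[-0.6,0.16,0.07],[-0.59,0.16,0.05]]
rotation [[0.32,0.02,-0.1],[0.33,0.02,-0.1],[0.32,0.02,-0.11],[0.33,0.01,-0.1],[0.32,0.02,-0.1],[0.32,0.02,-0.1],[0.33,0.02,-0.11],[0.32,0.02,-0.1],[0.33,0.02,-0.1],[0.32,0.02,-0.1],[0.32,0.01,-0.11],[0.33,0.02,-0.1]]
[ 0.63386159 -0.15200624  0.35521807]
```

apply_moves:
  fingers: [0, 0, 0, 0, 0, 0, 0, 0, 0, 0, 0, 0]
  travel:
    - [-0.57, 0.19, 0.14]
    - [-0.57, 0.19, 0.13]
    - [-0.58, 0.19, 0.12]
    - [-0.58, 0.19, 0.12]
    - [-0.58, 0.19, 0.11]
    - [-0.58, 0.18, 0.1]
    - [-0.59, 0.18, 0.09]
    - [-0.58, 0.18, 0.09]
    - [-0.59, 0.17, 0.08]
    - [-0.59, 0.17, 0.07]
    - [-0.6, 0.16, 0.07]
    - [-0.59, 0.16, 0.05]
  rotation:
    - [0.32, 0.02, -0.1]
    - [0.33, 0.02, -0.1]
    - [0.32, 0.02, -0.11]
    - [0.33, 0.01, -0.1]
    - [0.32, 0.02, -0.1]
    - [0.32, 0.02, -0.1]
    - [0.33, 0.02, -0.11]
    - [0.32, 0.02, -0.1]
    - [0.33, 0.02, -0.1]
    - [0.32, 0.02, -0.1]
    - [0.32, 0.01, -0.11]
    - [0.33, 0.02, -0.1]

```text
time: 29.75
tool_pos: [0.6332, -0.1544, 0.3505]
tcp_rot: [-2.219, -2.218, 0.012]
wrist_force: [0.0, 0.0, -2.3]
width: 0.285
grip_force: 79.4
```

apply_moves:
  fingers: [0, 0, 0, 0]
  travel:
    - [0, 0, 0]
    - [0, 0, 0]
    - [0, 0, 0]
    - [0, 0, 0]
  rotation:
    - [0, 0, 0]
    - [0, 0, 0]
    - [0, 0, 0]
    - [0, 0, 0]

```text
time: 30.15
tool_pos: [0.633, -0.1519, 0.352]
tcp_rot: [-2.22, -2.221, 0.008]
wrist_force: [0.5, 0.7, -1.8]
width: 0.281
grip_force: 79.4
```

```bash
cat > m.py <<'E'
from h import *
s=read_state();p=np.array(s["tool_pos"]);M=R.from_rotvec(s["tcp_rot"]);print(p,M.as_matrix()[:,2],s["wrist_force"])
o=[]
for n,r in(("scene",(200,170,300,300)),("wrist",(190,80,360,301))):
    c=read_camera(n);q0=np.array(r[:2]);sc=400/(r[2]-r[0]);im=cv2.resize(c["image"][r[1]:r[3],r[0]:r[2],::-1],(400,520),interpolation=cv2.INTER_CUBIC);t=np.linspace(0,2*np.pi,60)
    for cen,rad,col in(((.634,-.152,.085),.033,(0,255,0)),(p+M.apply([0,0,L]),.02,(0,0,255)),(p+M.apply([0,0,L-.06]),.02,(255,0,255))):
        P=np.array([proj(c,np.array(cen)+rad*np.array([np.cos(x),np.sin(x),0])) for x in t]);cv2.polylines(im,[np.round((P-q0)*sc*16).astype(np.int32)],True,col,1,cv2.LINE_AA,4)
    o.append(im)
cv2.imwrite("pics/back.png",np.hstack(o))
E
python3 m.py
```

```text
[ 0.63302535 -0.15186571  0.35204437] [-0.004989   -0.00263452 -0.99998408] [ 0.48455309  0.71329088 -1.84200661]
```

View pics/back.png

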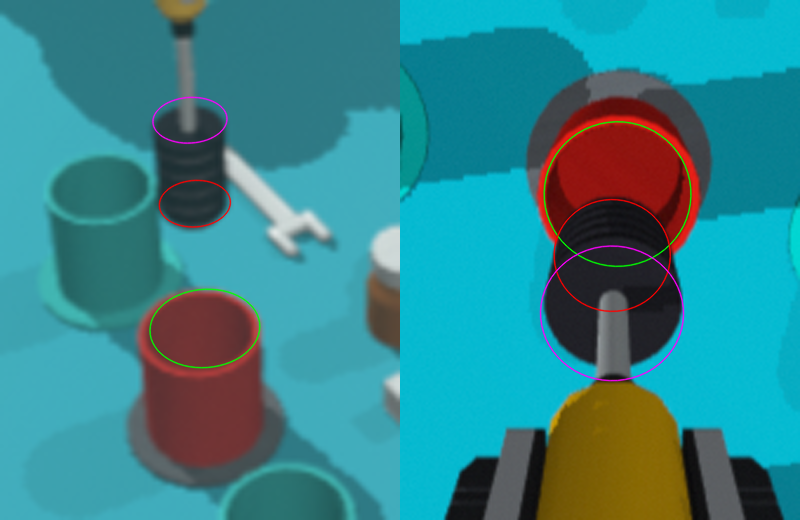

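Both views show the head over the red pot, with the tip ring over its mouth. I'll lower it, slowly near the floor.

apply_moves:
  fingers: [0, 0, 0, 0, 0, 0, 0, 0, 0, 0, 0]
  travel:
    - [0, 0, 0.3]
    - [0, 0, 0.4]
    - [0, 0, 0.4]
    - [0, 0, 0.4]
    - [0, 0, 0.4]
    - [0, 0, 0.3]
    - [0, 0, 0.3]
    - [0, 0, 0.2]
    - [0, 0, 0.15]
    - [0, 0, 0.1]
    - [0, 0, 0]
  rotation:
    - [0, 0, 0]
    - [0, 0, 0]
    - [0, 0, 0]
    - [0, 0, 0]
    - [0, 0, 0]
    - [0, 0, 0]
    - [0, 0, 0]
    - [0, 0, 0]
    - [0, 0, 0]
    - [0, 0, 0]
    - [0, 0, 0]

```text
time: 31.35
tool_pos: [0.6323, -0.1533, 0.2039]
tcp_rot: [-2.221, -2.219, 0.01]
wrist_force: [0.1, -0.8, -2.9]
width: 0.282
grip_force: 79.4
```

apply_moves:
  fingers: [0, 0, 0, 0, 0]
  travel:
    - [0, 0, 0.08]
    - [0, 0, 0.08]
    - [0, 0, 0.06]
    - [0, 0, 0]
    - [0, 0, 0]
  rotation:
    - [0, 0, 0]
    - [0, 0, 0]
    - [0, 0, 0]
    - [0, 0, 0]
    - [0, 0, 0]

```text
time: 31.85
tool_pos: [0.6323, -0.1533, 0.1933]
tcp_rot: [-2.221, -2.219, 0.009]
wrist_force: [1.1, -0.5, -3.0]
width: 0.286
grip_force: 79.4
```

apply_moves:
  fingers: [0, 0, 0, 0, 0, 0]
  travel:
    - [0, 0, 0.06]
    - [0, 0, 0.06]
    - [0, 0, 0.06]
    - [0, 0, 0.06]
    - [0, 0, 0]
    - [0, 0, 0]
  rotation:
    - [0, 0, 0]
    - [0, 0, 0]
    - [0, 0, 0]
    - [0, 0, 0]
    - [0, 0, 0]
    - [0, 0, 0]

```text
time: 32.45
tool_pos: [0.6322, -0.1533, 0.1811]
tcp_rot: [-2.221, -2.219, 0.009]
wrist_force: [-0.5, -0.1, -2.8]
width: 0.284
grip_force: 79.4
```

apply_moves:
  fingers: [0, 0, 0, 0, 0]
  travel:
    - [0, 0, 0.04]
    - [0, 0, 0.04]
    - [0, 0, 0.04]
    - [0, 0, 0]
    - [0, 0, 0]
  rotation:
    - [0, 0, 0]
    - [0, 0, 0]
    - [0, 0, 0]
    - [0, 0, 0]
    - [0, 0, 0]

```text
time: 32.95
tool_pos: [0.6327, -0.1535, 0.1762]
tcp_rot: [-2.222, -2.22, 0.008]
wrist_force: [0.0, -0.7, 2.1]
width: 0.283
grip_force: 79.4
```

Contact is felt at the pot floor. I'll relieve most of the compression, release, and rise.

apply_moves:
  fingers: [0, 0, 0.32, 0.4, 0.6, 0.8, 1, 1, 1, 1]
  travel:
    - [0, 0, -0.02]
    - [0, 0, 0]
    - [0, 0, 0]
    - [0, 0, 0]
    - [0, 0, 0]
    - [0, 0, 0]
    - [0, 0, 0]
    - [0, 0, 0]
    - [0, 0, 0]
    - [0, 0, 0]
  rotation:
    - [0, 0, 0]
    - [0, 0, 0]
    - [0, 0, 0]
    - [0, 0, 0]
    - [0, 0, 0]
    - [0, 0, 0]
    - [0, 0, 0]
    - [0, 0, 0]
    - [0, 0, 0]
    - [0, 0, 0]

```text
time: 33.95
tool_pos: [0.6323, -0.1534, 0.1764]
tcp_rot: [-2.221, -2.219, 0.009]
wrist_force: [0.1, 0.4, 0.7]
width: 1.001
grip_force: 0.0
```

apply_moves:
  fingers: [1, 1, 1, 1, 1, 1, 1, 1]
  travel:
    - [0, 0, -0.2]
    - [0, 0, -0.4]
    - [0, 0, -0.5]
    - [0, 0, -0.6]
    - [0, 0, -0.6]
    - [0, 0, -0.5]
    - [0, 0, -0.3]
    - [0, 0, 0]
  rotation:
    - [0, 0, 0]
    - [0, 0, 0]
    - [0, 0, 0]
    - [0, 0, 0]
    - [0, 0, 0]
    - [0, 0, 0]
    - [0, 0, 0]
    - [0, 0, 0]

```text
time: 34.75
tool_pos: [0.6344, -0.1533, 0.3352]
tcp_rot: [2.22, 2.218, -0.004]
wrist_force: [-0.1, 0.3, 0.9]
width: 0.998
grip_force: 0.0
```

```bash
python3 - <<'E'
from h import *
s=read_state();print(s["time"],s["tool_pos"],s["wrist_force"],s["width"])
a=read_camera("scene")["image"][180:300,190:310,::-1];b=read_camera("wrist")["image"][:,:,::-1]
cv2.imwrite("pics/end.png",np.hstack([cv2.resize(a,(400,400)),cv2.resize(b,(400,400))]))
E
```

```text
34.75 [ 0.6344417  -0.15327826  0.33521398] [-0.12652791  0.25953048  0.87799146] 0.9980494382796448
```

View pics/end.png

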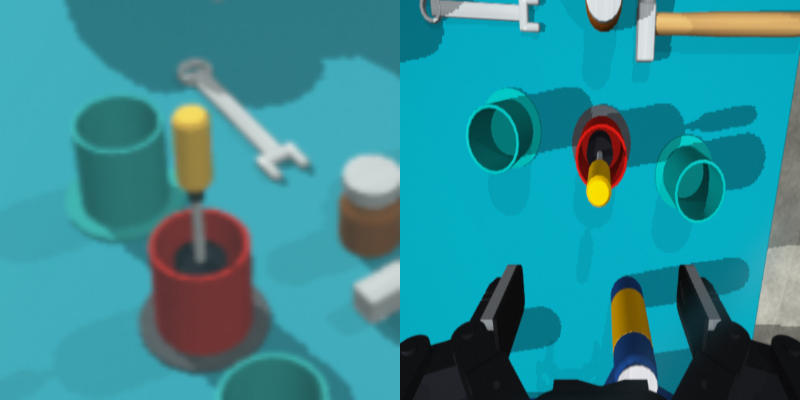

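The brush stands upright in its red pot (scene crop handle at about (192,150), pot at (200,280)), the gripper is clear, and the other items look unmoved. Handing in.

```bash
python3 -c "
from workcell import *
print(finish_job())"
```

```text
the job is handed in; nothing more can be done
None
```

The barrel is scrubbed: three strokes pressing on the rusty side down to the piston, plus two extra with a higher upper turn because my first upper turns were near the 45 mm limit. The brush stands upright back in its red pot; the job was handed in at about 35 s with no verdict shown.

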